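# Lay out the casting place in front of the pot furnace

### The job

Get the casting place ready: first lay all three firebrick tiles in the steel pan so that tongues and notches lock together and every tile lies flush on the pan's floor. Then turn the ingot mould, which is stored face down, cavities up and set it in the middle of the middle tile, its long side along the row. Of the rest set out what is there, leaving the glass beaker undisturbed: the crucible on the bricks directly left of the mould and the slag dish directly right of it, each in line with the mould and a finger's width (10 to 20 mm) clear of it, and the timer upright on the bench directly behind the mould, a finger or so (10 to 25 mm) behind the pan, squared up to it with the display facing the robot.

Things in the scene. Friction and masses are not known exactly. Their poses are not given: they have to be found in the camera images.
- pan: Steel pan fixed to the bench, outside 71 x 234 mm, rim 10 mm high, floor 3 mm thick, inside 65 x 228 mm; a flat lug at each end reaches 127 mm from the middle. Origin: centre of its underside. x points away from the robot, y left along the row; it may be turned some degrees. Tile places: y = +75, 0, -75 mm on its floor, tile axes parallel to the pan's.
- tile_left: Cream firebrick tile, body 60 (x) x 72 (y) x 26 mm, 0.15 kg. One broad tongue, 26 mm wide, 12 mm long, in the middle of its -y side; plain +y side. Goes at the left end (+y) of the pan. Origin: centre of the body's underside (tongue not counted). In the pan only its front and back (60 mm apart) stay free to grip, above the rim.
- tile_middle: Cream firebrick tile, body 60 x 72 x 26 mm. One broad notch, 31 mm wide and 14 mm deep, in its +y side (takes the left tile's tongue); two tongues, 12 mm wide and 12 mm long, centred at x = +16 and -16 mm, on its -y side. Origin: centre of the body's underside. 0.15 kg.
- tile_right: Cream firebrick tile, body 60 x 72 x 26 mm. Two notches, 17 mm wide and 14 mm deep, centred at x = +16 and -16 mm, in its +y side; plain -y side. Belongs at the right end (-y) of the pan. Origin: centre of the body's underside. 0.15 kg.
- mould: Dark steel ingot mould, a flat block 56 (x) x 64 (y) x 28 mm (z), about 0.4 kg, with three bar-shaped cavities side by side in one face. Origin: middle of the block. Its z axis points out of the plain back, the cavities open to its -z side; at the start the back is up and the cavities down. It can stand on its 56 x 28 mm sides.
- crucible: White tapered crucible, 54 mm across the rim, 40 mm across the foot, 64 mm high, open at the top, 0.12 kg. Origin: centre of its underside. May be absent.
- dish: White straight-sided round slag dish, 60 mm across, 30 mm high, open at the top, 0.12 kg. Origin: centre of its underside. May be absent.
- timer: Red countdown timer, 62 mm wide (y), 62 mm high, about 28 mm deep, standing upright on its foot; 0.07 kg. Origin: centre of its underside; the base reaches 11 mm to the front and 14 mm to the back of it. The display faces its -x side. Flat sides 62 mm apart. May be absent.
- timer_front (a point): Point 50 mm in front of the timer's display side (its -x) at half its height: tells which way it faces.
- beaker: Glass beaker, 54 mm across, 71 mm high, standing behind the pan's right end; not to be disturbed. Origin: centre of its underside.

How it is judged (in metres and radians):
On the way, in this order (a step that is already met when the one before it is completed fails the run):
1. the three tiles lie locked together and flush in the pan (x of tile_left in the frame of pan between -0.005 and 0.005 m and y of tile_left in the frame of pan between 0.065 and 0.085 m and z of each of tile_left, tile_middle, tile_right in the frame of pan below 0.0055 m and angle between each of tile_left, tile_middle, tile_right's own z axis and vertical below 0.05 rad and x of tile_middle in the frame of pan between -0.005 and 0.005 m and y of tile_middle in the frame of pan between -0.01 and 0.01 m and x of tile_right in the frame of pan between -0.005 and 0.005 m and y of tile_right in the frame of pan between -0.085 and -0.065 m), for 0.2 s.
2. the mould lies on the middle tile, cavities up (x of mould in the frame of pan between -0.009 and 0.009 m and y of mould in the frame of pan between -0.009 and 0.009 m and z of mould in the frame of pan between 0.039 and 0.047 m and angle between mould's own z axis and vertical above 3.04 rad and angle between the y axis of mould and the y axis of pan, either way round below 0.14 rad), for 0.2 s.
At the end, for the whole second after the job is handed in: Tiles on the pan floor (2.5 mm) in place (10 mm); mould cavities up, 9 mm from the middle, 8 deg; crucible left, dish right of it, on the bricks, gap 6 to 26 mm, 12 mm off line; timer upright on the bench 5 to 38 mm behind the pan, 14 mm off the middle, 12 deg, display to the robot; all at rest (all of step 1 and all of step 2 and horizontal distance between crucible and mould between 0.065 and 0.085 m and x of crucible in the frame of pan between -0.012 and 0.012 m and y of crucible in the frame of pan above 0.04 m and angle between each of crucible, dish, timer's own z axis and vertical below 0.06 rad and z of crucible in the frame of pan between 0.025 and 0.034 m and horizontal distance between dish and mould between 0.068 and 0.088 m and x of dish in the frame of pan between -0.012 and 0.012 m and y of dish in the frame of pan below -0.04 m and z of dish in the frame of pan between 0.025 and 0.034 m and x of timer in the frame of pan between 0.051 and 0.086 m and y of timer in the frame of pan between -0.014 and 0.014 m and height (world z) of timer below 0.006 m and x of timer_front in the frame of pan between -0.002 and 0.04 m and angle between the x axis of timer and the x axis of pan, either way round below 0.22 rad and linear speed of each of mould, crucible, dish, timer, tile_left, tile_middle, tile_right below 0.02 m/s); the robot touches nothing.
It fails at once if the beaker is pushed more than 30 mm or tipped over (distance of beaker from where it was at the start of the episode above 0.03 m or angle between beaker's own z axis and vertical above 0.5 rad).
Of crucible, dish, timer only 1 to 3 are there at a start; the rules pass over those that are not, and their reading is None.
At some moment in a run one of tile_left, tile_middle, tile_right may be knocked a few centimetres aside while the robot is not near it.
It also fails if it takes over 210 s, if anything falls off the work surface, if the arm or the gripper's body presses on something with over 40 N, if the wrist force passes 120 N, or if a joint passes its speed limit or range.

### The arm

A 6-joint arm with a two-finger parallel gripper is mounted at the origin on a cart in front of the work surface, level with it; the furniture and walls round the work are solid. World frame = base frame: x ahead of the robot, y to its left, z up, the work surface at z = 0. Lengths are in m, angles in degrees, forces in N, time in s.
With the tool pointing down it reaches from about 0.3 to 0.775 m from the base axis. Payload 14.6 kg.
Tool frame: the origin (TCP) lies on the centre line of the jaws, within the pads' length; the fingertips stand 22 mm ahead of it and the grasp point (between the pads) lies 3 mm ahead of it; z points along the fingers, y is the line along which they close (so a half turn about z gives the same grasp; the last joint's range is limited). The gripper opens to 94 mm and grips with 3 to 60 N. Pads are 16 mm wide; open, the fingers measure 119 mm over their backs; the gripper's body (75 mm by 177 mm) begins 78 mm behind the grasp point.
Start: joints at [-71.654, 17.183, 87.147, -0, 75.671, -3.816], TCP at [0.207, -0.509, 0.227] pointing down, gripper open.
Joint ranges: [-173.82, 173.82], [-45.26, 126.66], [13.44, 144.39], [-59.66, 239.66], [0, 175.72], [-146.38, 146.38]. Speed limits (degrees/s): [127.2, 127.2, 147.25, 180, 180, 180].

### API

Orientations are given as [roll, pitch, yaw] about the fixed x, y, z axes, in that order (R = Rz(yaw) Ry(pitch) Rx(roll)).
In Python, from workcell import ctrl gives the robot as it stands. The module is installed in compiled form; this text tells all that it offers.
- The arm moves only by the tool move_arm, never from a script. Its argument "commands" is a list that holds one entry, the list of rows, each a list of 4 numbers: the shift along the tool's x, y, z in m, then the turn about the tool's z in degrees. In form: [[[tx, ty, tz, turn], ...]]. A call has 1 to 10 rows; each row shifts and turns the commanded pose from where the row before left it, along the tool's axes as they then stand; what a row does not reach is not made up. A row lasts 1/12 s, in which the tool goes at most 41.7 mm and 7.16 degrees, less where a joint would pass 70% of its speed; a pose out of reach is approached as far as the arm can. A call with a gripper value outside its range is refused whole. "jaw" is the opening in per cent of the stroke, from 0 (shut) to 100 (fully open), set as the call begins (left out, the last holds). The fingers move at their own pace and stop on an object; "grip_force" is the grip in N (left out, the last holds). Time passes only in rows, so rows that do not move let the fingers close. It gives the time, the measured TCP pose, the force, the opening and the grip force at its end, in the units of the state.
- ctrl.get_obs(): the state, without advancing time (a new reading comes with each control period).
- ctrl.get_image(name): name is "side" or "top"; returns (picture, depth): 384x512x3 uint8, red, green, blue; 384x512 float32, m along the optical axis (not along the pixel's ray), 0 where there is no reading.
- ctrl.calibration(name): a dict with "K" (3x3 intrinsics, pixels), "extrinsics" (4x4, takes a point from camera to world coordinates). Camera axes: x right, y down, z forward; pixel columns grow to the right and rows downward; lengths in m; the calibration is good to about 2 mm. A picture is of the moment at which its call begins. calibration takes no time and is no camera call.
- ctrl.sign_off(): hands the job in; it is judged then, once.
The state is a dict: "clock": time; "joints": joint angles; "joint_velocities": joint speeds; "effort": joint torques, N m; "tool_pos": TCP position; "ee_rot": TCP orientation; "force": force on the tool from outside, world axes, zero at the start; "ft_torque": the same for the moment, N m; "grip_width": finger opening in m; "grip_force": force on a finger pad.
Only numpy, scipy, OpenCV 4.12 (cv2) and the standard library are available. Lean on these libraries where they do the work, as an engineer would, in place of code of your own. Each camera call takes 0.05 s, during which the arm holds its last target. There are 200 camera calls.

## Working session

There is one attempt and no reset: what is moved stays moved. The work goes in short steps, Python scripts to look and compute and a tool call to move; the robot and the scene stay as the last step left them, time stands still between calls to the robot, and variables do not carry over. Pictures are saved under pics/ and viewed, at most 14 in all, crops included, and the job is handed in when it is done.

Besides the shell and the picture viewer there is one more tool, called as a command line: name --argument value ..., lists and objects as JSON in quotes. move_arm: Moves the arm, as the interface text tells. Its arguments: {"type":"object","properties":{"commands":{"type":"array","items":{"type":"array","items":{"type":"array","items":{"type":"number"}}}},"jaw":{"type":"number"},"grip_force":{"type":"number"}},"required":["commands"]}

```bash
mkdir -p pics; cat > h.py <<'E'
import numpy as np, cv2
from workcell import ctrl
def snap(n):
    im,d=ctrl.get_image(n); c=ctrl.calibration(n); return im,d,np.array(c["K"]),np.array(c["extrinsics"])
def cloud(d,K,T):
    v,u=np.mgrid[:d.shape[0],:d.shape[1]]
    p=np.stack([(u-K[0,2])/K[0,0]*d,(v-K[1,2])/K[1,1]*d,d],-1)
    w=p@T[:3,:3].T+T[:3,3]; w[d==0]=np.nan; return w
def ray(u,v,z,K,T):
    r=T[:3,:3]@np.array([(u-K[0,2])/K[0,0],(v-K[1,2])/K[1,1],1]); o=T[:3,3]; return o+r*(z-o[2])/r[2]
E
python3 - <<'E'
from h import *
for n in("top","side"):
    im,d,K,T=snap(n); cv2.imwrite(f"pics/{n}0.png",im[:,:,::-1]); np.savez(n+"0",im=im,d=d,K=K,T=T); print(n,K[0,0],T.round(3).tolist(),(d>0).mean())
print(ctrl.get_obs())
E
```

```text
top 482.09919781714586 [[0.028, -0.994, 0.102, 0.389], [-0.999, -0.03, -0.017, -0.042], [0.02, -0.101, -0.995, 1.401], [0.0, 0.0, 0.0, 1.0]] 0.9959055582682291
side 448.76495990281114 [[-0.832, -0.257, 0.491, -0.17], [-0.554, 0.362, -0.749, 1.087], [0.015, -0.896, -0.444, 0.698], [0.0, 0.0, 0.0, 1.0]] 0.9627126057942709
{'clock': 0.1, 'joints': array([-7.16532199e+01,  1.72121688e+01,  8.71737520e+01,  9.88244156e-04,
        7.56715262e+01, -3.81531318e+00]), 'joint_velocities': array([-0.08922775, -0.04043201, -0.07182128,  0.17721856,  0.03134589,
       -0.02256425]), 'effort': array([ 1.35313123e-03, -5.32639360e+01, -3.53284621e+01,  7.08897924e-02,
        2.34468776e-02, -4.79584628e-05]), 'tool_pos': array([ 0.20741955, -0.50917582,  0.22696779]), 'ee_rot': array([-1.79942744e+02, -4.77768803e-03,  2.21618458e+01]), 'force': array([0.61920154, 0.55215617, 0.44411328]), 'ft_torque': array([0.03128166, 0.01092254, 0.05974637]), 'grip_force': 0.0, 'grip_width': 0.09359312213099803}
```

View pics/top0.png

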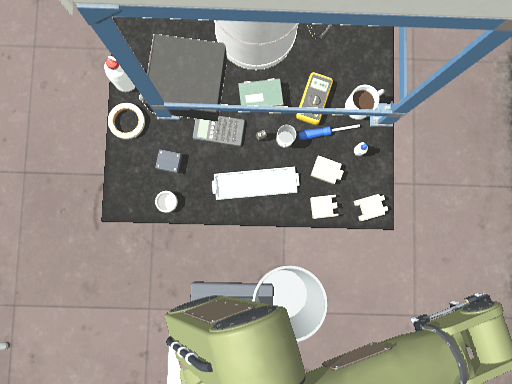

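View pics/side0.png

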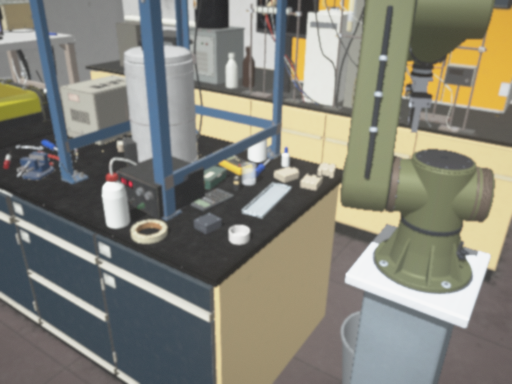

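The top view shows the pan at (256,183), tiles at (327,170), (323,207) and (371,207), the mould at (168,160), one white vessel at (166,201) and the beaker at (286,135). There's no red timer. The side view agrees. Next I'll zoom in and measure.

```bash
python3 - <<'E'
from h import *
z=np.load("top0.npz"); im,d,K,T=[z[k] for k in("im","d","K","T")]
c=cv2.resize(im[120:230,145:400],None,fx=3.1,fy=3.1,interpolation=cv2.INTER_CUBIC); cv2.imwrite("pics/crop0.png",c[:,:,::-1])
w=cloud(d,K,T); 
hs=cv2.cvtColor(im,cv2.COLOR_RGB2HSV)
m=((hs[...,2]>150)&(hs[...,1]<90)).astype(np.uint8); m[:125]=0;m[225:]=0;m[:,:104]=0;m[:,392:]=0
n,l,s,ce=cv2.connectedComponentsWithStats(m)
for i in range(1,n):
    if s[i,4]<80: continue
    p=w[l==i]; t=np.nanpercentile(p[:,2],80)
    cn=max(cv2.findContours((l==i).astype(np.uint8),0,1)[0],key=cv2.contourArea); r=cv2.minAreaRect(cn)
    q=np.array([ray(u,v,t,K,T)[:2] for u,v in cv2.boxPoints(r)])
    print(ce[i].round(1),s[i,4],"hz",np.nanpercentile(p[:,2],[5,50,80,98]).round(4),"ctr",q.mean(0).round(4),"edges",[(np.linalg.norm(q[k+1]-q[k]).round(4),np.degrees(np.arctan2(*(q[k+1]-q[k])[::-1])).round(1)) for k in(0,1)])
mm=(w[...,2]>0.012)&(w[...,2]<.05); mm[:148]=0;mm[175:]=0;mm[:,:150]=0;mm[:,185:]=0
cn=max(cv2.findContours(mm.astype(np.uint8),0,1)[0],key=cv2.contourArea); r=cv2.minAreaRect(cn); t=np.nanmedian(w[mm][:,2])
q=np.array([ray(u,v,t,K,T)[:2] for u,v in cv2.boxPoints(r)]);print("mould",t,q.mean(0),[(np.linalg.norm(q[k+1]-q[k]).round(4),np.degrees(np.arctan2(*(q[k+1]-q[k])[::-1])).round(1)) for k in(0,1)])
for u,v in[(250,107),(130,60),(440,60),(286,135),(160,108),(390,112)]: print(u,v,w[v-2:v+3,u-2:u+3].reshape(-1,3)[12].round(3), np.nanmax(w[v-4:v+5,u,2]).round(3))
print("table",np.nanmedian(w[170:180,300:305,2]))
E
```

```text
[126.2 131.7] 238 hz [0.0046 0.0179 0.0213 0.0252] ctr [0.671  0.3056] edges [(np.float64(0.1009), np.float64(-88.2)), (np.float64(0.0383), np.float64(-177.1))]
[218.1 133.1] 711 hz [0.0071 0.0115 0.014  0.0174] ctr [0.6721 0.0399] edges [(np.float64(0.1431), np.float64(-88.2)), (np.float64(0.0564), np.float64(-178.3))]
[285.9 136. ] 313 hz [-0.0005  0.019   0.0642  0.0724] ctr [ 0.6637 -0.1546] edges [(np.float64(0.0538), np.float64(-88.2)), (np.float64(0.063), np.float64(-178.9))]
[359.6 149.2] 109 hz [0.0067 0.0486 0.0539 0.0621] ctr [ 0.6343 -0.369 ] edges [(np.float64(0.0411), np.float64(-43.7)), (np.float64(0.0301), np.float64(-134.3))]
[167.5 160.1] 399 hz [0.0237 0.0282 0.0306 0.0338] ctr [0.5898 0.1793] edges [(np.float64(0.0531), np.float64(-8.5)), (np.float64(0.0613), np.float64(-99.7))]
[326.7 169.6] 602 hz [0.0126 0.026  0.0284 0.0319] ctr [ 0.5758 -0.281 ] edges [(np.float64(0.0633), np.float64(-19.5)), (np.float64(0.086), np.float64(-109.1))]
[255.  182.7] 2224 hz [-0.0016  0.004   0.008   0.0148] ctr [ 0.5345 -0.074 ] edges [(np.float64(0.2545), np.float64(-83.0)), (n
[... 364 characters left out ...]
370.9 206.6] 575 hz [0.0028 0.0257 0.0285 0.032 ] ctr [ 0.4735 -0.4064] edges [(np.float64(0.0897), np.float64(-72.5)), (np.float64(0.0619), np.float64(-163.9))]
[130.  223.3] 132 hz [-0.8311 -0.82   -0.8137 -0.8076] ctr [0.4198 0.4454] edges [(np.float64(0.2905), np.float64(-88.4)), (np.float64(0.0091), np.float64(-177.4))]
mould 0.027952746996786848 [0.58944913 0.178302  ] [(np.float64(0.0573), np.float64(-9.7)), (np.float64(0.0664), np.float64(-100.9))]
250 107 [ 0.723 -0.052  0.141] 0.147
130 60 [0.721 0.19  0.476] 0.5
440 60 [ 1.235 -0.959 -0.81 ] -0.803
286 135 [ 0.678 -0.161  0.01 ] 0.01
160 108 [0.721 0.194 0.108] 0.147
390 112 [ 0.722 -0.427  0.142] 0.143
table 0.0006130863252837848
```

View pics/crop0.png

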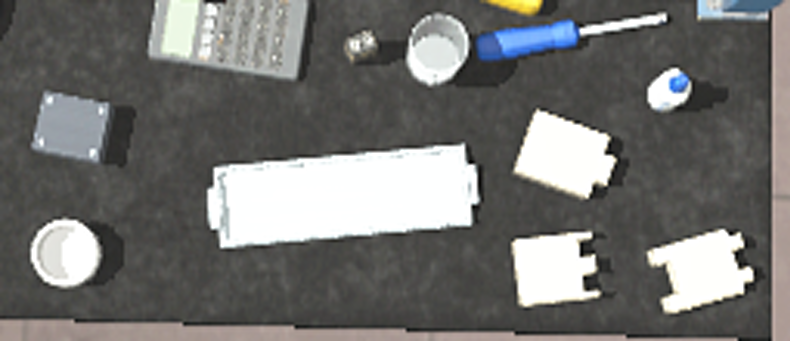

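The close-up identifies the pieces:
- **tile_left:** crop (565,155), tongue pointing right.
- **tile_right:** crop (555,268), notches pointing right, so it needs a half turn.
- **tile_middle:** crop (700,270).
- **Vessel:** 60 mm wide and 30 mm high, so it's the dish. The crucible and timer are absent.

I'll refine these to sub-pixel.

```bash
cat >> h.py <<'E'
def outline(im,K,T,u,v,r,z,th,mode="min"):
    """subpixel bright blob outline around (u,v): world xy at height z"""
    s=8; c=im[v-r[1]:v+r[1],u-r[0]:u+r[0]]
    g=c.min(-1) if mode=="min" else c
    g=cv2.resize(g.astype(np.uint8),None,fx=s,fy=s,interpolation=cv2.INTER_CUBIC)
    m=(g>th).astype(np.uint8); n,l,st,_=cv2.connectedComponentsWithStats(m)
    k=1+np.argmax(st[1:,4]); cn=max(cv2.findContours((l==k).astype(np.uint8),0,cv2.CHAIN_APPROX_NONE)[0],key=cv2.contourArea)[:,0]
    return np.array([ray((a+.5)/s-.5+u-r[0],(b+.5)/s-.5+v-r[1],z,K,T)[:2] for a,b in cn],np.float32)
def rect(P):
    c,(a,b),t=cv2.minAreaRect(P*1000); A=np.radians(t)
    if a<b: a,b,t=b,a,t+90
    t=(t+180)%180
    return np.round(c,1),round(a,1),round(b,1),round(t,2)   # mm, long, short, long-axis deg
E
python3 - <<'E'
from h import *
z=np.load("top0.npz"); im,d,K,T=[z[k] for k in("im","d","K","T")]
print(im.min(-1)[206,352:392]); print(im.min(-1)[160:205,256]); print(im.min(-1)[195:218,322])
for nm,u,v,r,h in[("L",327,170,(24,22),.026),("R",323,207,(22,18),.026),("M",371,207,(22,18),.026),("pan",256,183,(50,26),.01),("dish",166,201,(17,17),.03)]:
    for th in(120,170,210,235): 
        P=outline(im,K,T,u,v,r,h,th); print(nm,th,rect(P))
E
```

```text
[ 81  73  72  91  80  75  69  66 214 235 255 254 253 253 253 253 252 252
 252 252 252 252 252 252 252 252 252 252 252 255 255  82  85 176 255  97
  41  51  52  70]
[ 68  68  70  71  75  76  70  66  64  53 255 238 251 254 254 254 254 254
 254 254 254 254 255 255 254 254 254 254 255 254 254 255 255 255 255 210
  90  63  68  68  69  73  70  68  71]
[ 52 255 255 253 253 253 253 253 253 253 253 253 253 253 253 253 253 253
 253 253 254 255 187]
L 120 (array([ 575.8, -281.5]), 88.1, 66.1, 71.61)
L 170 (array([ 576.4, -281.9]), 86.3, 63.2, 71.61)
L 210 (array([ 576.6, -282. ]), 84.7, 61.4, 71.44)
L 235 (array([ 576.7, -282.1]), 83.9, 60.5, 71.23)
R 120 (array([ 471.1, -271.7]), 76.8, 64.1, 98.04)
R 170 (array([ 471.1, -271.9]), 74.9, 62.5, 98.03)
R 210 (array([ 471.3, -272. ]), 74.0, 60.9, 98.4)
R 235 (array([ 471.1, -271.9]), 72.7, 60.1, 98.03)
M 120 (array([ 473.7, -407.3]), 91.2, 64.1, 107.89)
M 170 (array([ 473.7, -407.6]), 89.4, 62.4, 107.71)
M 210 (array([ 473.7, -407.6]), 88.1, 61.1, 107.68)
M 235 (array([ 473.8, -407.7]), 87.2, 60.4, 107.55)
pan 120 (array([534.3, -73.7]), 255.7, 79.4, 97.01)
pan 170 (array([534.3, -73.8]), 254.2, 78.1, 97.05)
pan 210 (array([534.3, -74. ]), 252.9, 76.9, 96.98)
pan 235 (array([534.4, -74.1]), 252.0, 76.0, 96.98)
dish 120 (array([472. , 179.5]), 64.1, 62.6, 41.28)
dish 170 (array([472.1, 179.6]), 62.0, 61.0, 41.98)
dish 210 (array([472.2, 179.8]), 60.4, 60.0, 42.11)
dish 235 (array([472.4, 180.2]), 58.7, 58.3, 92.51)
```

```bash
cat >> h.py <<'E'
def panfit(P,c,t):
    for _ in range(3):
        a=np.radians(t-90); R=np.array([[np.cos(a),-np.sin(a)],[np.sin(a),np.cos(a)]]); q=(P*1000-c)@R
        e=[]
        for s in(1,-1):
            m=(np.abs(q[:,1])<105)&(s*q[:,0]>20); b=np.median(q[m][:,0]); m&=abs(q[:,0]-b)<6; e.append(np.polyfit(q[m][:,1],q[m][:,0],1))
        y=[np.median(q[(np.abs(q[:,0])<5)&(s*q[:,1]>100)][:,1]) for s in(1,-1)]
        t-=np.degrees(np.mean([k[0] for k in e])); c=c+R@np.array([np.mean([k[1] for k in e]),np.mean(y)])
    return c.round(1),round(t,2),"width",round(e[0][1]-e[1][1],1),"len",round(y[0]-y[1],1),"slopes",np.degrees([k[0] for k in e]).round(2)
E
python3 - <<'E'
from h import *
z=np.load("top0.npz"); im,d,K,T=[z[k] for k in("im","d","K","T")]
for th in(120,170,210): print(panfit(outline(im,K,T,256,183,(50,26),.01,th),np.array([534.3,-74.]),97.))
E
```

```text
(array([534.4, -73.6]), np.float64(96.95), 'width', np.float64(77.3), 'len', np.float64(254.3), 'slopes', array([-0.01,  0.01]))
(array([534.5, -73.6]), np.float64(96.94), 'width', np.float64(75.5), 'len', np.float64(252.8), 'slopes', array([-0.02,  0.02]))
(array([535.4, -80. ]), np.float64(96.93), 'width', np.float64(74.0), 'len', np.float64(239.1), 'slopes', array([-0.03,  0.03]))
```

```bash
cat >> h.py <<'E'
import sys
def plan(*wps):
    o=ctrl.get_obs(); p=np.append(o["tool_pos"]*1000,o["ee_rot"][2]); rows=[]
    for w in wps:
        w=np.array([p[i] if w[i] is None else w[i] for i in range(4)],float)
        D=w-p; n=int(max(np.ceil(np.linalg.norm(D[:3])/41),np.ceil(abs(D[3])/7.1),1))
        if len(w)and n: pass
        c=p.copy()
        for k in range(n):
            t=p+D*(k+1)/n; d=t-c; a=np.radians(c[3])
            r=[round((np.cos(a)*d[0]+np.sin(a)*d[1])/1000,4),round((np.sin(a)*d[0]-np.cos(a)*d[1])/1000,4),round(-d[2]/1000,4),round(-d[3],1)]
            rows.append(r); c=t
        p=w; rows.append("--")
    s=""
    for r in rows: s+= "\n" if r=="--" else str(r).replace(" ","")+","
    print(s); print(np.round(o["tool_pos"]*1000,1),o["ee_rot"].round(2),round(o["grip_width"]*1000,1),o["force"].round(1),o["clock"],o["joints"].round(0)[[0,5]])
E
python3 - <<'E'
from h import *
plan((471,-272,120,-82),(471,-272,33,-82))
E
```

```text
[np.float64(0.0222),np.float64(-0.008),np.float64(0.0071),np.float64(6.9)],[np.float64(0.0211),np.float64(-0.0106),np.float64(0.0071),np.float64(6.9)],[np.float64(0.0197),np.float64(-0.0131),np.float64(0.0071),np.float64(6.9)],[np.float64(0.0179),np.float64(-0.0154),np.float64(0.0071),np.float64(6.9)],[np.float64(0.0159),np.float64(-0.0175),np.float64(0.0071),np.float64(6.9)],[np.float64(0.0137),np.float64(-0.0193),np.float64(0.0071),np.float64(6.9)],[np.float64(0.0113),np.float64(-0.0208),np.float64(0.0071),np.float64(6.9)],[np.float64(0.0087),np.float64(-0.022),np.float64(0.0071),np.float64(6.9)],[np.float64(0.006),np.float64(-0.0229),np.float64(0.0071),np.float64(6.9)],[np.float64(0.0032),np.float64(-0.0234),np.float64(0.0071),np.float64(6.9)],[np.float64(0.0003),np.float64(-0.0236),np.float64(0.0071),np.float64(6.9)],[np.float64(-0.0026),np.float64(-0.0235),np.float64(0.0071),np.float64(6.9)],[np.float64(-0.0054),np.float64(-0.023),np.float64(0.0071),np.float64(6.9)],[np.float64(-0.0081),np.float64(-0.0222),np.float64(0.0071),np.float64(6.9)],[np.float64(-0.0107),np.float64(-0.0211),np.float64(0.0071),np.float64(6.9)],
[np.float64(0.0),np.float64(-0.0),np.float64(0.029),np.float64(-0.0)],[np.float64(0.0),np.float64(-0.0),np.float64(0.029),np.float64(-0.0)],[np.float64(0.0),np.float64(-0.0),np.float64(0.029),np.float64(-0.0)],

[ 207.4 -509.2  227. ] [-179.94   -0.     22.16] 93.6 [0.6 0.6 0.4] 0.1 [-72.  -4.]
```

```bash
cat >> h.py <<'E'
def plan(*wps):
    "each waypoint x,y,z mm,yaw: prints turn rows, then equal shift rows"
    o=ctrl.get_obs(); p=np.append(o["tool_pos"]*1000,o["ee_rot"][2])
    for w in wps:
        w=np.array([p[i] if w[i] is None else w[i] for i in range(4)],float); D=w-p
        n=int(np.ceil(abs(D[3])/7.1))
        a=np.radians(w[3]); s=np.array([np.cos(a)*D[0]+np.sin(a)*D[1],np.sin(a)*D[0]-np.cos(a)*D[1],-D[2]])/1000
        m=int(np.ceil(np.linalg.norm(s)/.0405))
        print(f"turn {n} x {round(-D[3]/max(n,1),2)}; shift {m} x {(s/max(m,1)).round(4).tolist()}"); p=w
    print(np.round(o["tool_pos"]*1000,1),o["ee_rot"].round(2),round(o["grip_width"]*1000,1),o["force"].round(1),round(o["clock"],2),o["joints"].round(0)[[0,5]])
E
python3 -c "
from h import *
plan((471,-272,120,-82),(471,-272,33,-82))"
```

```text
turn 15 x 6.94; shift 10 x [-0.0198, -0.0294, 0.0107]
turn 0 x -0.0; shift 3 x [0.0, -0.0, 0.029]
[ 207.4 -509.2  227. ] [-179.94   -0.     22.16] 93.6 [0.6 0.6 0.4] 0.1 [-72.  -4.]
```

move_arm --commands '[[[0,0,0.005,7],[0,0,0.005,7],[0,0,0.005,7],[0,0,0.005,7],[0,0,0.005,7],[0,0,0.005,7],[0,0,0.005,7],[0,0,0.005,7],[0,0,0.005,7],[0,0,0.005,7]]]' --jaw 100 --grip_force 25

```text
clock: 0.93
tool_pos: [0.2074, -0.5092, 0.1769]
ee_rot: [-180.0, 0.0, -48.2]
force: [-0.3, 0.2, 0.1]
grip_width: 0.0943
grip_force: 0.0
```

move_arm --commands '[[[0,0,0.01,7],[0,0,0.01,7],[0,0,0.01,7],[0,0,0.01,7],[0,0,0.01,6.2],[0,0,0,0]]]'

```text
clock: 1.43
tool_pos: [0.2071, -0.5085, 0.1254]
ee_rot: [180.0, 0.2, -82.3]
force: [-0.0, -0.4, -0.3]
grip_width: 0.0938
grip_force: 0.0
```

```bash
python3 -c "
from h import *
plan((471,-272,100,-82),(471,-272,33,-82))"
```

```text
turn 1 x -0.34; shift 9 x [-0.0219, -0.0327, 0.0028]
turn 0 x -0.0; shift 2 x [0.0, -0.0, 0.0335]
[ 207.1 -508.5  125.4] [179.96   0.19 -82.34] 93.8 [-0.  -0.4 -0.3] 1.43 [-72. 101.]
```

move_arm --commands '[[[-0.022,-0.0327,0.003,-0.3],[-0.022,-0.0327,0.003,0],[-0.022,-0.0327,0.003,0],[-0.022,-0.0327,0.003,0],[-0.022,-0.0327,0.003,0],[-0.022,-0.0327,0.003,0],[-0.022,-0.0327,0.003,0],[-0.022,-0.0327,0.003,0],[-0.022,-0.0327,0.001,0],[0,0,0,0]]]'

```text
clock: 2.27
tool_pos: [0.4741, -0.2672, 0.1027]
ee_rot: [-179.9, 0.0, -81.2]
force: [0.3, 0.4, 0.5]
grip_width: 0.0935
grip_force: 0.0
```

```bash
python3 -c "
from h import *
plan((471,-272,33,-82))"
```

```text
turn 1 x 0.77; shift 2 x [0.0022, 0.0019, 0.0349]
[ 474.1 -267.2  102.7] [-1.7995e+02  1.0000e-02 -8.1230e+01] 93.5 [0.3 0.4 0.5] 2.27 [-33. 138.]
```

move_arm --commands '[[[0.0045,0.004,0,0.8],[0,0,0.035,0],[0,0,0.035,0],[0,0,0,0],[0,0,0,0]]]'

```text
clock: 2.68
tool_pos: [0.4658, -0.277, 0.0322]
ee_rot: [179.9, 0.1, -82.5]
force: [-0.4, -0.0, 0.5]
grip_width: 0.094
grip_force: 0.0
```

move_arm --commands '[[[0,0,0,0],[0,0,0,0],[0,0,0,0],[0,0,0,0],[0,0,0,0],[0,0,0,0],[0,0,0,0],[0,0,0,0]]]' --jaw 0

```text
clock: 3.35
tool_pos: [0.4676, -0.2765, 0.0332]
ee_rot: [-179.9, -0.1, -82.5]
force: [-0.5, 1.0, 6.4]
grip_width: 0.0601
grip_force: 25.0
```

```bash
python3 -c "
from h import *
plan((None,None,110,-82),(543.6,-148.3,110,97))
im,d,K,T=snap('top');cv2.imwrite('pics/g1.png',cv2.resize(im[120:250,230:410],None,fx=4,fy=4)[:,:,::-1])"
```

```text
turn 1 x -0.53; shift 2 x [0.0, -0.0, -0.0384]
turn 26 x -6.88; shift 4 x [0.0295, 0.0228, -0.0]
[ 467.6 -276.5   33.2] [-1.7994e+02 -5.0000e-02 -8.2530e+01] 60.1 [-0.5  1.   6.4] 3.35 [-34. 138.]
```

View pics/g1.png

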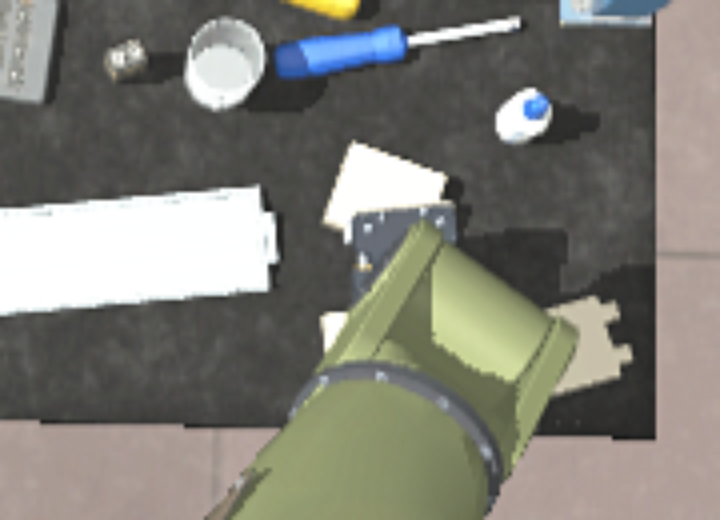

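The close-up shows the gripper over tile_right at about (400,260), and grip width is 60.1 mm, so tile_right is held. Its centre lies about 4 mm along -tool x from the TCP.

move_arm --commands '[[[0,0,-0.02,0],[0,0,-0.03,-6.9],[0,0,-0.03,-6.9],[0,0,0,-6.9],[0,0,0,-6.9],[0,0,0,-6.9],[0,0,0,-6.9],[0,0,0,-6.9],[0,0,0,-6.9],[0,0,0,-6.9]]]'

```text
clock: 4.23
tool_pos: [0.4669, -0.2761, 0.1122]
ee_rot: [-180.0, 0.0, -20.1]
force: [0.2, 0.3, -1.9]
grip_width: 0.0598
grip_force: 25.0
```

move_arm --commands '[[[0,0,0,-6.9],[0,0,0,-6.9],[0,0,0,-6.9],[0,0,0,-6.9],[0,0,0,-6.9],[0,0,0,-6.9],[0,0,0,-6.9],[0,0,0,-6.9],[0,0,0,-6.9],[0,0,0,-6.9]]]'

```text
clock: 5.07
tool_pos: [0.4669, -0.2761, 0.1122]
ee_rot: [-180.0, 0.0, 48.9]
force: [0.1, -0.8, -1.5]
grip_width: 0.0598
grip_force: 25.0
```

move_arm --commands '[[[0,0,0,-6.9],[0,0,0,-6.9],[0,0,0,-6.9],[0,0,0,-6.9],[0,0,0,-6.9],[0,0,0,-6.9],[0,0,0,-6.9],[0,0,0,0],[0,0,0,0],[0,0,0,0]]]'

```text
clock: 5.9
tool_pos: [0.467, -0.2762, 0.1123]
ee_rot: [-180.0, -0.0, 96.6]
force: [-0.5, -0.5, -1.9]
grip_width: 0.0594
grip_force: 25.0
```

```bash
python3 -c "
from h import *
plan((543.1,-144.2,110,96.95))"
```

```text
turn 1 x -0.32; shift 4 x [0.0305, 0.0229, 0.0006]
[ 467.  -276.2  112.3] [-1.7998e+02 -1.0000e-02  9.6630e+01] 59.4 [-0.5 -0.5 -1.9] 5.9 [-34. -41.]
```

move_arm --commands '[[[0.0305,0.0229,0.01,-0.3],[0.0305,0.0229,0.01,0],[0.0305,0.0229,0.01,0],[0.0305,0.0229,0.01,0],[0,0,0,0],[0,0,0,0],[0,0,0,0]]]'

```text
clock: 6.48
tool_pos: [0.5428, -0.1442, 0.0725]
ee_rot: [-180.0, 0.0, 97.1]
force: [-0.4, -0.6, -1.5]
grip_width: 0.0595
grip_force: 25.0
```

```bash
python3 -c "
from h import *
plan((543.1,-144.2,38,96.95))
im,d,K,T=snap('side');cv2.imwrite('pics/s1.png',cv2.resize(im[140:250,210:350],None,fx=5,fy=5)[:,:,::-1])"
```

```text
turn 1 x 0.13; shift 1 x [-0.0, 0.0003, 0.0345]
[ 542.8 -144.2   72.5] [-1.7999e+02  1.0000e-02  9.7080e+01] 59.5 [-0.4 -0.6 -1.5] 6.48 [-19. -26.]
```

View pics/s1.png

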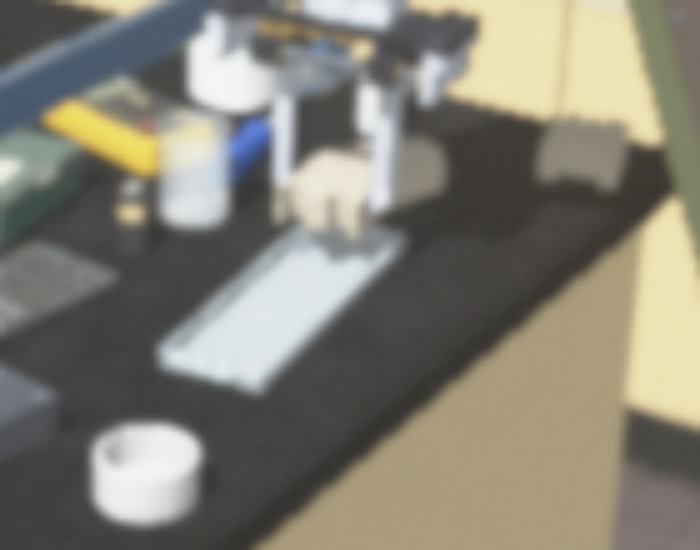

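The side view shows tile_right at (330,200) over the pan's right end, notches toward the middle, level. I'll lower it.

move_arm --commands '[[[0,0.0003,0.015,0.1],[0,0,0.012,0],[0,0,0.004,0],[0,0,0.003,0],[0,0,0.0015,0],[0,0,0,0],[0,0,0,0]]]'

```text
clock: 7.12
tool_pos: [0.5434, -0.1441, 0.0374]
ee_rot: [180.0, 0.0, 97.1]
force: [-0.6, 0.4, -1.4]
grip_width: 0.06
grip_force: 25.0
```

move_arm --commands '[[[0,0,0.001,0],[0,0,0,0]]]'

```text
clock: 7.28
tool_pos: [0.5435, -0.144, 0.0363]
ee_rot: [180.0, 0.0, 97.1]
force: [0.9, -1.1, -0.4]
grip_width: 0.0598
grip_force: 25.0
```

move_arm --commands '[[[0,0,0,0],[0,0,0,0],[0,0,0,0],[0,0,0,0],[0,0,-0.02,0],[0,0,-0.04,0],[0,0,0,0],[0,0,0,0]]]' --jaw 100

```text
clock: 7.95
tool_pos: [0.5442, -0.1442, 0.0979]
ee_rot: [179.8, 0.1, 97.1]
force: [-0.4, -0.5, -0.0]
grip_width: 0.0936
grip_force: 0.0
```

```bash
python3 -c "
from h import *
plan((472.5,-403.5,90,107.6),(None,None,33,107.6))"
```

```text
turn 2 x -5.27; shift 7 x [-0.0322, -0.021, 0.0011]
turn 0 x -0.0; shift 2 x [0.0, 0.0, 0.0285]
[ 544.2 -144.2   97.9] [1.7979e+02 1.0000e-01 9.7060e+01] 93.6 [-0.4 -0.5 -0. ] 7.95 [-19. -26.]
```

move_arm --commands '[[[0,0,0,-5.3],[0,0,0,-5.3],[-0.0322,-0.021,0.001,0],[-0.0322,-0.021,0.001,0],[-0.0322,-0.021,0.001,0],[-0.0322,-0.021,0.001,0],[-0.0322,-0.021,0.001,0],[-0.0322,-0.021,0.001,0],[-0.0322,-0.021,0.001,0],[0,0,0,0]]]'

```text
clock: 8.78
tool_pos: [0.4688, -0.4083, 0.0873]
ee_rot: [-179.9, -0.0, 107.4]
force: [-0.9, 1.4, 0.0]
grip_width: 0.0942
grip_force: 0.0
```

move_arm --commands '[[[0,0,0,0],[0,0,0,0]]]'

```text
clock: 8.95
tool_pos: [0.4713, -0.4026, 0.0878]
ee_rot: [-180.0, -0.1, 107.7]
force: [0.6, 0.7, -0.5]
grip_width: 0.0938
grip_force: 0.0
```

```bash
python3 -c "
from h import *
plan((472.5,-403.5,33,107.6))
im,d,K,T=snap('top');cv2.imwrite('pics/t2.png',cv2.resize(im[120:250,200:400],None,fx=4,fy=4)[:,:,::-1])"
```

```text
turn 1 x 0.05; shift 2 x [-0.0006, 0.0004, 0.0274]
[ 471.3 -402.6   87.8] [-1.7996e+02 -1.0000e-01  1.0765e+02] 93.8 [ 0.6  0.7 -0.5] 8.95 [-44. -62.]
```

View pics/t2.png

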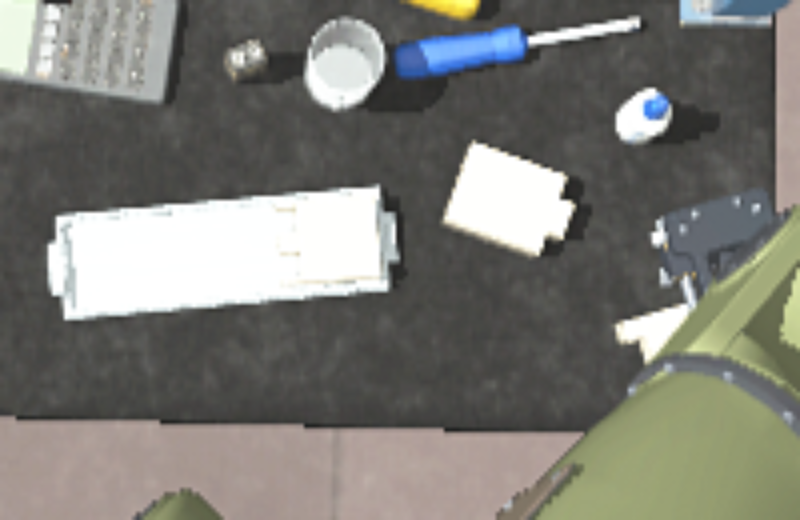

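tile_right sits in the pan at (335,238), and the other tiles haven't moved. Next I'll grip tile_middle.

move_arm --commands '[[[-0.0006,0.0004,0.0275,0],[0,0,0.0275,0],[0,0,0,0],[0,0,0,0]]]'

```text
clock: 9.33
tool_pos: [0.4722, -0.4023, 0.0333]
ee_rot: [-179.9, -0.1, 107.7]
force: [0.9, 0.4, -0.2]
grip_width: 0.0939
grip_force: 0.0
```

move_arm --commands '[[[0,0,0,0],[0,0,0,0],[0,0,0,0],[0,0,0,0],[0,0,0,0],[0,0,0,0],[0,0,0,0]]]' --jaw 0

```text
clock: 9.92
tool_pos: [0.4722, -0.4039, 0.0344]
ee_rot: [180.0, 0.0, 107.7]
force: [-0.7, 0.0, 4.3]
grip_width: 0.0598
grip_force: 25.0
```

```bash
python3 -c "
from h import *
plan((None,None,100,None),(534.5,-73.8,100,96.95))"
```

```text
turn 0 x -0.0; shift 2 x [0.0, 0.0, -0.0328]
turn 2 x 5.35; shift 9 x [0.0356, 0.0113, -0.0]
[ 472.2 -403.9   34.4] [1.7998e+02 3.0000e-02 1.0766e+02] 59.8 [-0.7  0.   4.3] 9.92 [-44. -62.]
```

move_arm --commands '[[[0,0,-0.03,0],[0,0,-0.038,0],[0,0,0,5.3],[0,0,0,5.4],[0.0356,0.0113,0,0],[0.0356,0.0113,0,0],[0.0356,0.0113,0,0],[0.0356,0.0113,0,0],[0.0356,0.0113,0,0]]]'

```text
clock: 10.67
tool_pos: [0.5064, -0.2185, 0.1018]
ee_rot: [-180.0, -0.0, 96.9]
force: [0.3, 0.6, -1.2]
grip_width: 0.06
grip_force: 25.0
```

move_arm --commands '[[[0.0356,0.0113,0,0],[0.0356,0.0113,0,0],[0.0356,0.0113,0,0],[0.0356,0.0113,0,0],[0,0,0.01,0],[0,0,0.01,0],[0,0,0,0],[0,0,0,0]]]'

```text
clock: 11.33
tool_pos: [0.5337, -0.0743, 0.0812]
ee_rot: [-179.9, -0.0, 96.9]
force: [0.3, -0.2, -1.0]
grip_width: 0.06
grip_force: 25.0
```

```bash
python3 -c "
from h import *
plan((534.5,-73.8,38.5,96.95))
im,d,K,T=snap('side');cv2.imwrite('pics/s2.png',cv2.resize(im[150:240,220:340],None,fx=5,fy=5,interpolation=2)[:,:,::-1])"
```

```text
turn 1 x -0.06; shift 2 x [0.0002, 0.0004, 0.0214]
[533.7 -74.3  81.2] [-1.799e+02 -2.000e-02  9.689e+01] 60.0 [ 0.3 -0.2 -1. ] 11.33 [-12. -19.]
```

View pics/s2.png

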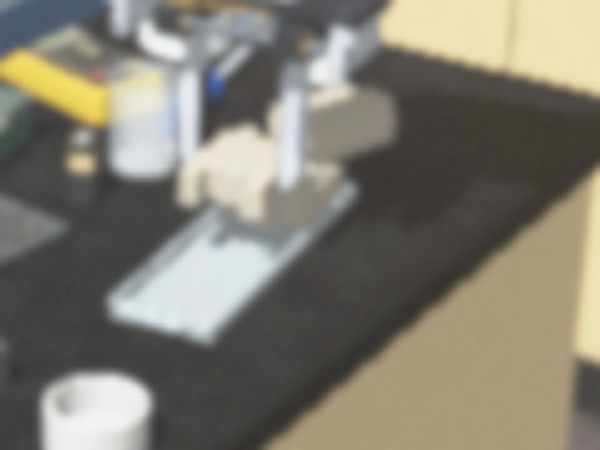

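The middle tile is held over the pan, centred about (245,185), with its broad notch facing left. I'll lower it with force checks.

move_arm --commands '[[[0.0002,0.0004,0.018,0],[0,0,0.012,0],[0,0,0.006,0],[0,0,0.004,0],[0,0,0.0025,0],[0,0,0,0],[0,0,0,0]]]'

```text
clock: 11.97
tool_pos: [0.5348, -0.0732, 0.0398]
ee_rot: [180.0, 0.0, 97.0]
force: [-0.6, 0.1, -1.8]
grip_width: 0.0599
grip_force: 25.0
```

move_arm --commands '[[[0,0,0.002,0],[0,0,0.0008,0],[0,0,0,0]]]'

```text
clock: 12.22
tool_pos: [0.5349, -0.0732, 0.0375]
ee_rot: [179.9, 0.0, 97.0]
force: [-2.7, 0.2, 6.2]
grip_width: 0.0597
grip_force: 25.0
```

move_arm --commands '[[[0,0,0,0],[0,0,0,0],[0,0,0,0],[0,0,0,0],[0,0,-0.02,0],[0,0,-0.035,0],[0,0,0,0],[0,0,0,0]]]' --jaw 100

```text
clock: 12.88
tool_pos: [0.5355, -0.0733, 0.0932]
ee_rot: [179.8, 0.1, 97.0]
force: [-0.7, -0.2, -1.1]
grip_width: 0.0944
grip_force: 0.0
```

```bash
python3 -c "
from h import *
plan((578.6,-276.4,90,71.3),(None,None,33,71.3))"
```

```text
turn 4 x 6.42; shift 6 x [-0.0298, 0.0177, 0.0005]
turn 0 x -0.0; shift 2 x [0.0, 0.0, 0.0285]
[535.5 -73.3  93.2] [1.7981e+02 6.0000e-02 9.6970e+01] 94.4 [-0.7 -0.2 -1.1] 12.88 [-12. -19.]
```

move_arm --commands '[[[0,0,-0.005,6.4],[0,0,-0.005,6.4],[0,0,-0.005,6.4],[0,0,0,6.4],[-0.0298,0.0177,0,0],[-0.0298,0.0177,0,0],[-0.0298,0.0177,0,0],[-0.0298,0.0177,0,0],[-0.0298,0.0177,0,0],[-0.0298,0.0177,0,0]]]'

```text
clock: 13.72
tool_pos: [0.5778, -0.278, 0.1053]
ee_rot: [-179.9, -0.0, 71.4]
force: [0.0, 0.0, 0.4]
grip_width: 0.0939
grip_force: 0.0
```

move_arm --commands '[[[0,0,0.02,0],[0,0,0,0],[0,0,0,0]]]'

```text
clock: 13.97
tool_pos: [0.5771, -0.2758, 0.0847]
ee_rot: [-179.8, -0.0, 71.4]
force: [0.3, -1.0, 0.6]
grip_width: 0.094
grip_force: 0.0
```

```bash
python3 -c "
from h import *
plan((578.6,-276.4,33,71.3))
im,d,K,T=snap('top');cv2.imwrite('pics/t3.png',cv2.resize(im[120:250,200:400],None,fx=4,fy=4)[:,:,::-1])"
```

```text
turn 1 x 0.05; shift 2 x [-0.0001, 0.0008, 0.0259]
[ 577.1 -275.8   84.7] [-1.7978e+02 -5.0000e-02  7.1350e+01] 94.0 [ 0.3 -1.   0.6] 13.97 [-29. -10.]
```

View pics/t3.png

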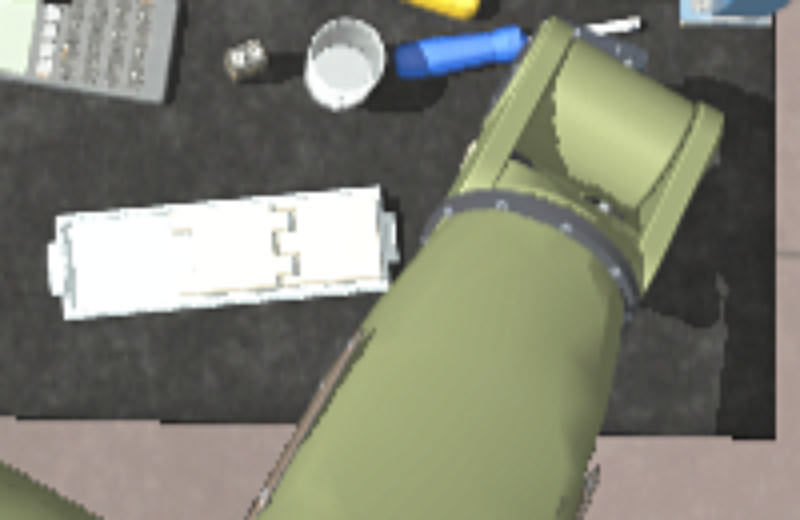

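The middle tile at (230,245) is in the pan, its tongues locked into the right tile near (285,240). Next I'll grip tile_left.

move_arm --commands '[[[0,0.001,0.026,0],[0,0,0.026,0],[0,0,0,0],[0,0,0,0]]]'

```text
clock: 14.35
tool_pos: [0.5789, -0.2758, 0.0348]
ee_rot: [-179.9, -0.0, 71.4]
force: [-0.0, 0.2, 1.1]
grip_width: 0.0939
grip_force: 0.0
```

move_arm --commands '[[[0,0,0,0],[0,0,0,0],[0,0,0,0],[0,0,0,0],[0,0,0,0],[0,0,0,0],[0,0,0,0]]]' --jaw 0

```text
clock: 14.93
tool_pos: [0.5791, -0.2769, 0.0351]
ee_rot: [180.0, 0.0, 71.4]
force: [-2.3, 0.7, 3.3]
grip_width: 0.06
grip_force: 25.0
```

```bash
python3 -c "
from h import *
plan((None,None,115,None),(None,None,None,96.95),(525.5,0.7,115,96.95))"
```

```text
turn 0 x -0.0; shift 2 x [0.0, 0.0, -0.04]
turn 4 x -6.4; shift 0 x [0.0, 0.0, -0.0]
turn 0 x -0.0; shift 7 x [0.0403, -0.0028, -0.0]
[ 579.1 -276.9   35.1] [179.98   0.    71.36] 60.0 [-2.3  0.7  3.3] 14.93 [-29. -10.]
```

move_arm --commands '[[[0,0,-0.035,0],[0,0,-0.035,0],[0,0,-0.02,-6.4],[0,0,0,-6.4],[0,0,0,-6.4],[0,0,0,-6.4],[0.0403,-0.0028,0,0],[0.0403,-0.0028,0,0],[0.0403,-0.0028,0,0],[0.0403,-0.0028,0,0]]]'

```text
clock: 15.77
tool_pos: [0.5475, -0.1166, 0.1243]
ee_rot: [-180.0, -0.0, 96.9]
force: [0.8, 0.9, -2.0]
grip_width: 0.0597
grip_force: 25.0
```

move_arm --commands '[[[0.0403,-0.0028,0,0],[0.0403,-0.0028,0,0],[0.0403,-0.0028,0,0],[0,0,0.02,0],[0,0,0.02,0],[0,0,0,0],[0,0,0,0],[0,0,0,0]]]'

```text
clock: 16.43
tool_pos: [0.5258, 0.0005, 0.0855]
ee_rot: [180.0, 0.0, 96.9]
force: [-0.0, 0.6, -1.3]
grip_width: 0.0598
grip_force: 25.0
```

```bash
python3 -c "
from h import *
plan((525.5,0.7,40,96.95))"
```

```text
turn 1 x -0.02; shift 2 x [0.0001, -0.0001, 0.0228]
[5.258e+02 5.000e-01 8.550e+01] [1.7996e+02 1.0000e-02 9.6930e+01] 59.8 [-0.   0.6 -1.3] 16.43 [ -4. -11.]
```

move_arm --commands '[[[0,0,0.02,0],[0,0,0.014,0],[0,0,0.006,0],[0,0,0.004,0],[0,0,0.0015,0],[0,0,0,0],[0,0,0,0]]]'

```text
clock: 17.02
tool_pos: [0.5258, 0.0007, 0.0399]
ee_rot: [179.9, 0.0, 97.0]
force: [-0.7, -1.2, -1.2]
grip_width: 0.0595
grip_force: 25.0
```

move_arm --commands '[[[0,0,0.0015,0],[0,0,0.0008,0],[0,0,0,0]]]'

```text
clock: 17.27
tool_pos: [0.5259, 0.0008, 0.0381]
ee_rot: [179.9, 0.0, 97.0]
force: [-4.0, -0.1, 10.9]
grip_width: 0.06
grip_force: 25.0
```

move_arm --commands '[[[0,0,0,0],[0,0,0,0],[0,0,0,0],[0,0,0,0],[0,0,-0.02,0],[0,0,-0.04,0],[0,0,-0.03,0],[0,0,0,0]]]' --jaw 100

```text
clock: 17.93
tool_pos: [0.5277, 0.0007, 0.1325]
ee_rot: [179.5, 0.1, 97.0]
force: [0.8, 0.5, 0.2]
grip_width: 0.0939
grip_force: 0.0
```

```bash
python3 -c "
from h import *
plan((589.6,178.5,100,80.2))"
```

```text
turn 3 x 5.59; shift 5 x [0.0371, 0.0061, 0.0065]
[527.7   0.7 132.5] [1.7952e+02 9.0000e-02 9.6970e+01] 93.9 [0.8 0.5 0.2] 17.93 [ -4. -11.]
```

move_arm --commands '[[[0,0,0,5.6],[0,0,0,5.6],[0,0,0,5.6],[0.0371,0.0061,0.0065,0],[0.0371,0.0061,0.0065,0],[0.0371,0.0061,0.0065,0],[0.0371,0.0061,0.0065,0],[0.0371,0.0061,0.0065,0],[0,0,0,0],[0,0,0,0]]]'

```text
clock: 18.77
tool_pos: [0.5867, 0.1798, 0.0929]
ee_rot: [-179.9, 0.0, 80.3]
force: [-0.5, -0.7, -0.0]
grip_width: 0.0945
grip_force: 0.0
```

```bash
python3 -c "
from h import *
plan((589.6,178.5,28,80.2))
im,d,K,T=snap('top');cv2.imwrite('pics/t4.png',cv2.resize(im[120:250,140:340],None,fx=4,fy=4)[:,:,::-1])
w=cloud(d,K,T); ex=np.array([.9927,.121]);ey=np.array([-.121,.9927]);c=np.array([.5345,-.0738])
for y in(75,0,-75):
    q=w[...,:2]-c; a=q@ex;b=q@ey-y/1000; m=(abs(a)<.022)&(abs(b)<.02); print(y,m.sum(),np.nanmedian(w[m][:,2]).round(4))"
```

```text
turn 1 x 0.11; shift 2 x [-0.0004, 0.0015, 0.0325]
[586.7 179.8  92.9] [-1.7991e+02  4.0000e-02  8.0310e+01] 94.5 [-0.5 -0.7 -0. ] 18.77 [14. 23.]
75 213 0.0293
0 215 0.0291
-75 211 0.0289
```

View pics/t4.png

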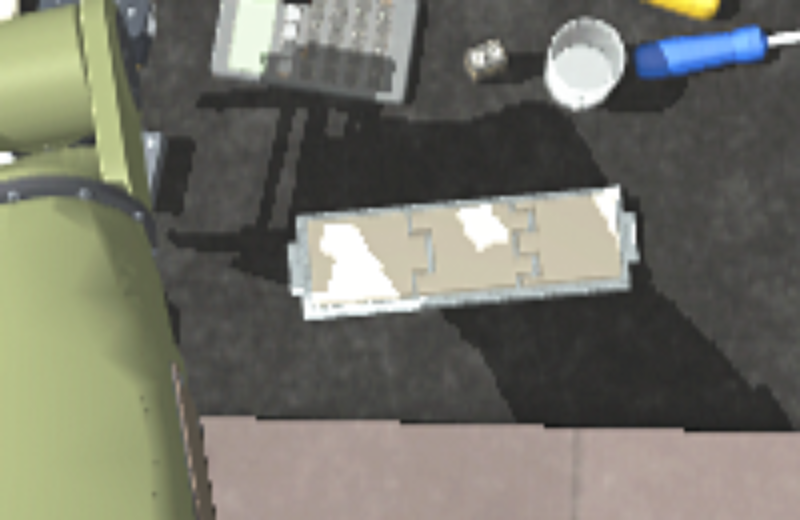

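All three tiles lie locked at (355–580,250), tops at 29 mm. Now the mould.

move_arm --commands '[[[-0.0004,0.001,0.0325,0],[0,0,0.0325,0],[0,0,0,0],[0,0,0,0]]]'

```text
clock: 19.15
tool_pos: [0.5875, 0.1766, 0.029]
ee_rot: [-179.9, 0.1, 80.1]
force: [0.4, -0.0, 0.4]
grip_width: 0.0939
grip_force: 0.0
```

move_arm --commands '[[[0,0,0,0],[0,0,0,0],[0,0,0,0],[0,0,0,0],[0,0,0,0],[0,0,0,0],[0,0,0,0]]]' --jaw 0 --grip_force 35

```text
clock: 19.73
tool_pos: [0.5882, 0.1779, 0.0297]
ee_rot: [180.0, -0.0, 80.2]
force: [-0.8, -0.4, 3.7]
grip_width: 0.0555
grip_force: 35.0
```

```bash
python3 -c "
from h import *
plan((None,None,120,None),(500,-280,120,90))"
```

```text
turn 0 x -0.0; shift 3 x [0.0, 0.0, -0.0301]
turn 2 x -4.92; shift 12 x [-0.0382, -0.0073, -0.0]
[588.2 177.9  29.7] [ 1.7997e+02 -1.0000e-02  8.0170e+01] 55.5 [-0.8 -0.4  3.7] 19.73 [13. 23.]
```

move_arm --commands '[[[0,0,-0.03,0],[0,0,-0.03,0],[0,0,-0.03,0],[0,0,0,-4.9],[0,0,0,-4.9],[-0.0382,-0.0073,0,0],[-0.0382,-0.0073,0,0],[-0.0382,-0.0073,0,0],[-0.0382,-0.0073,0,0],[-0.0382,-0.0073,0,0]]]'

```text
clock: 20.57
tool_pos: [0.5504, -0.0146, 0.119]
ee_rot: [-180.0, -0.0, 90.0]
force: [0.8, -0.9, -2.5]
grip_width: 0.0556
grip_force: 35.0
```

move_arm --commands '[[[-0.0382,-0.0073,0,0],[-0.0382,-0.0073,0,0],[-0.0382,-0.0073,0,0],[-0.0382,-0.0073,0,0],[-0.0382,-0.0073,0,0],[-0.0382,-0.0073,0,0],[-0.0382,-0.0073,0,0],[0,0,0,0],[0,0,0,0],[0,0,0,0]]]'

```text
clock: 21.4
tool_pos: [0.4999, -0.2801, 0.1189]
ee_rot: [-180.0, -0.0, 89.9]
force: [-0.3, 1.0, -3.0]
grip_width: 0.0558
grip_force: 35.0
```

move_arm --commands '[[[0,0,0.035,0],[0,0,0.035,0],[0,0,0.013,0],[0,0,0.005,0],[0,0,0.001,0],[0,0,0,0],[0,0,0,0]]]'

```text
clock: 21.98
tool_pos: [0.5009, -0.2804, 0.0315]
ee_rot: [179.9, 0.0, 90.0]
force: [0.2, 0.2, -2.6]
grip_width: 0.0555
grip_force: 35.0
```

move_arm --commands '[[[0,0,0.0015,0],[0,0,0,0]]]'

```text
clock: 22.15
tool_pos: [0.5008, -0.2806, 0.0297]
ee_rot: [179.9, 0.0, 90.0]
force: [1.9, 0.4, 0.1]
grip_width: 0.0556
grip_force: 35.0
```

move_arm --commands '[[[0,0,0,0],[0,0,0,0],[0,0,0,0],[0,0,0,0],[0.012,0,-0.001,0],[0.012,0,-0.001,0],[0,0,0,0],[0,0,0,0]]]' --jaw 72

```text
clock: 22.82
tool_pos: [0.5003, -0.2555, 0.031]
ee_rot: [180.0, 0.0, 90.0]
force: [0.8, -0.8, 0.2]
grip_width: 0.0676
grip_force: 0.0
```

move_arm --commands '[[[0,0,0,0],[0,0,0,0],[0,0,0,0],[0,0,0,0],[0,0,0,0],[0,0,0,0]]]' --jaw 0 --grip_force 7

```text
clock: 23.32
tool_pos: [0.5002, -0.2567, 0.0309]
ee_rot: [180.0, 0.0, 90.0]
force: [0.7, -0.3, 0.2]
grip_width: 0.0559
grip_force: 7.0
```

move_arm --commands '[[[-0.0018,0,-0.0047,0],[-0.0018,0,-0.0046,0],[-0.0026,0,-0.0043,0],[-0.0026,0,-0.0042,0],[-0.0033,0,-0.0038,0],[-0.0032,0,-0.0038,0],[-0.0039,0,-0.0031,0],[-0.0039,0,-0.0031,0],[0,0,0,0]]]'

```text
clock: 24.07
tool_pos: [0.5003, -0.2805, 0.0631]
ee_rot: [180.0, 0.0, 89.9]
force: [-0.3, -0.2, -2.9]
grip_width: 0.0558
grip_force: 7.0
```

move_arm --commands '[[[-0.0044,0,-0.0024,0],[-0.0044,0,-0.0024,0],[-0.0047,0,-0.0016,0],[-0.0047,0,-0.0016,0],[-0.005,0,-0.0008,0],[-0.0049,0,-0.0008,0],[-0.005,0,0,0],[-0.005,0,0,0],[-0.0049,0,0.001,0],[-0.0049,0,0.001,0]]]'

```text
clock: 24.9
tool_pos: [0.5001, -0.328, 0.0699]
ee_rot: [-180.0, -0.0, 90.0]
force: [-0.0, -1.1, -3.7]
grip_width: 0.0559
grip_force: 7.0
```

```bash
python3 -c "
from h import *
plan((None,None,None,90))
im,d,K,T=snap('side');P=np.linalg.inv(T)@np.array([.5,-.32,.03,1]);q=K@P[:3];u,v=(q[:2]/q[2]).astype(int);print(u,v)
cv2.imwrite('pics/s3.png',cv2.resize(im[v-40:v+35,u-60:u+50],None,fx=7,fy=7,interpolation=2)[:,:,::-1])"
```

```text
turn 1 x -0.04; shift 0 x [0.0, 0.0, -0.0]
[ 500.1 -328.    69.9] [-1.7999e+02 -1.0000e-02  8.9960e+01] 55.9 [-0.  -1.1 -3.7] 24.9 [-37. -37.]
310 170
```

View pics/s3.png

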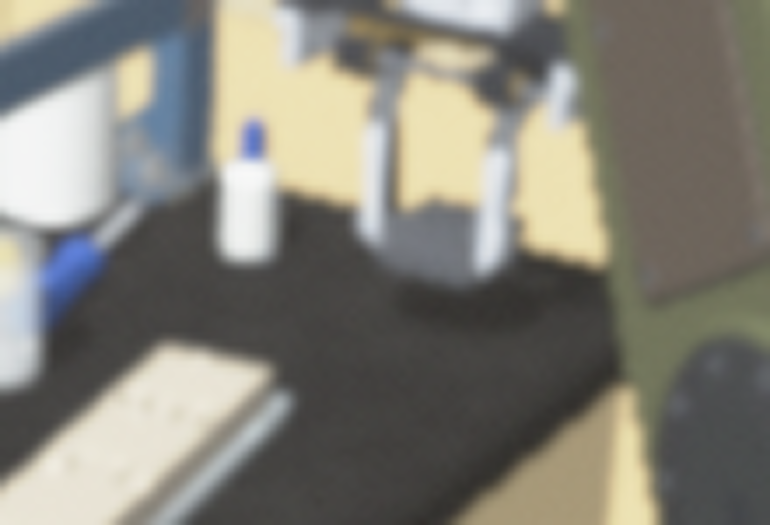

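The view shows the mould at (440,240) held level in the air, not swung, because 7 N friction is enough to hold it. I'll lower the grip force so it swings to hanging.

move_arm --commands '[[[0,0,0,0],[0,0,0,0],[0,0,0,0],[0,0,0,0]]]' --grip_force 5

```text
clock: 25.28
tool_pos: [0.5002, -0.3273, 0.0702]
ee_rot: [180.0, -0.0, 90.0]
force: [-0.4, 0.5, -3.0]
grip_width: 0.0561
grip_force: 5.0
```

```bash
cat > sd.py <<'E'
from h import *
def sideheights(x0=.44,x1=.56,y0=-.45,y1=-.2):
    im,d,K,T=snap('side'); w=cloud(d,K,T)
    m=(w[...,0]>x0)&(w[...,0]<x1)&(w[...,1]>y0)&(w[...,1]<y1)&(w[...,2]>.006)&(w[...,2]<.12)
    p=w[m]; s=im[m]; k=s.max(-1)<130; p=p[k]   # dark = mould
    print("n",len(p),"x",np.percentile(p[:,0],[3,50,97]).round(3),"y",np.percentile(p[:,1],[3,50,97]).round(3),"z",np.percentile(p[:,2],[3,50,97]).round(3)); return im
if __name__=="__main__":
    sideheights()
E
python3 sd.py
```

```text
n 137 x [0.472 0.494 0.527] y [-0.349 -0.32  -0.3  ] z [0.008 0.033 0.053]
```

move_arm --commands '[[[0,0,0,0],[0,0,0,0],[0,0,0,0],[0,0,0,0],[0,0,0,0]]]' --grip_force 3.5

```text
clock: 25.75
tool_pos: [0.5002, -0.3275, 0.0701]
ee_rot: [180.0, 0.0, 90.0]
force: [-0.2, 0.5, -1.2]
grip_width: 0.0562
grip_force: 3.5
```

```bash
python3 -c "
from sd import *
im=sideheights()
cv2.imwrite('pics/s4.png',cv2.resize(im[130:205,250:360],None,fx=7,fy=7,interpolation=2)[:,:,::-1])"
```

```text
n 134 x [0.472 0.494 0.528] y [-0.348 -0.321 -0.301] z [0.008 0.032 0.054]
```

View pics/s4.png

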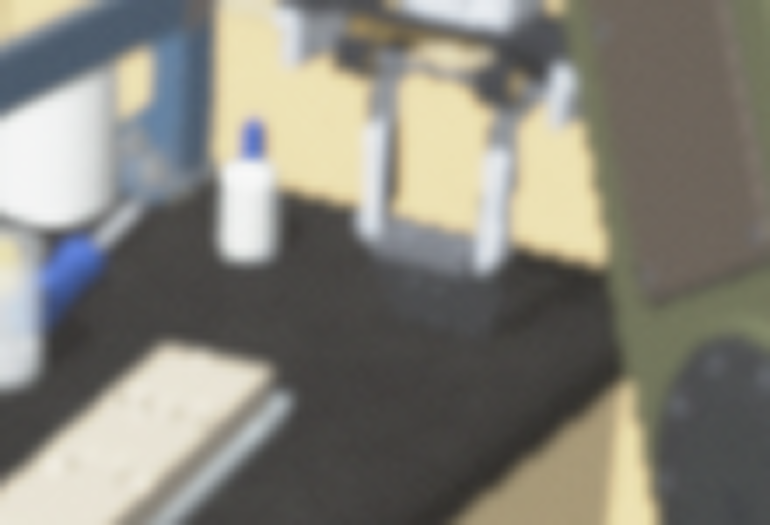

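The mould now hangs upright: top end at (430,245), dark cavity face toward the camera at (440,300). I'll set it standing and release it.

move_arm --commands '[[[0,0,0.001,0],[0,0,0.001,0],[0,0,0.001,0],[0,0,0,0],[0,0,0,0]]]'

```text
clock: 26.22
tool_pos: [0.5002, -0.3276, 0.0673]
ee_rot: [180.0, 0.0, 90.0]
force: [-1.1, 0.9, 4.2]
grip_width: 0.056
grip_force: 3.5
```

move_arm --commands '[[[0,0,0,0],[0,0,0,0],[0,0,0,0],[0,0,0,0],[0,0,-0.015,0],[0,0,-0.02,0],[0.018,0,0,0],[0.02,0,0,0],[0,0,0,0],[0,0,0,0]]]' --jaw 72

```text
clock: 27.05
tool_pos: [0.5003, -0.2891, 0.1022]
ee_rot: [180.0, 0.0, 90.0]
force: [-0.0, 0.4, 0.2]
grip_width: 0.0676
grip_force: 0.0
```

```bash
python3 -c "
from sd import *
im=sideheights()
plan((500,-290,76,90))
cv2.imwrite('pics/s5.png',cv2.resize(im[130:205,250:360],None,fx=7,fy=7,interpolation=2)[:,:,::-1])"
```

```text
n 201 x [0.472 0.496 0.533] y [-0.335 -0.286 -0.27 ] z [0.008 0.024 0.078]
turn 1 x -0.01; shift 1 x [-0.0003, -0.0003, 0.0261]
[ 500.3 -289.7  102.1] [1.7999e+02 1.0000e-02 8.9990e+01] 67.7 [-0.3 -0.6 -1.3] 27.1 [-34. -34.]
```

View pics/s5.png

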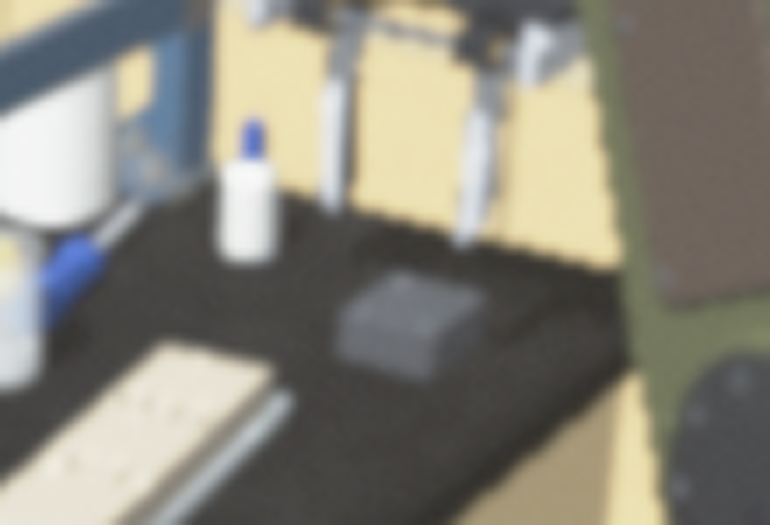

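The mould fell back to back-up, lying at (410,325), because it was tilted less than its balance angle. I'll locate it again and repeat with a shallower grip nearer the end, lifted higher.

```bash
cat >> sd.py <<'E'
def mouldbox(zlo,zhi,x0=.44,x1=.56,y0=-.45,y1=-.2,cam='side'):
    im,d,K,T=snap(cam); w=cloud(d,K,T)
    m=(w[...,0]>x0)&(w[...,0]<x1)&(w[...,1]>y0)&(w[...,1]<y1)&(w[...,2]>zlo)&(w[...,2]<zhi)
    m&=im.max(-1)<190
    n,l,s,_=cv2.connectedComponentsWithStats(m.astype(np.uint8)); l0=1+np.argmax(s[1:,4]); p=w[l==l0]
    print(cam,len(p),"z",np.median(p[:,2]).round(4),"rect",rect(p[:,:2].astype(np.float32)),"mean",p[:,:2].mean(0).round(4))
E
python3 -c "
from sd import *
mouldbox(.021,.036);mouldbox(.018,.04,cam='top')"
```

```text
side 122 z 0.0258 rect (array([ 499.9, -303.9]), 70.8, 58.1, 90.64) mean [ 0.4986 -0.3007]Traceback (most recent call last):
  File "<string>", line 3, in <module>
    mouldbox(.021,.036);mouldbox(.018,.04,cam='top')
                        ~~~~~~~~^^^^^^^^^^^^^^^^^^^^
  File "sd.py", line 13, in mouldbox
    n,l,s,_=cv2.connectedComponentsWithStats(m.astype(np.uint8)); l0=1+np.argmax(s[1:,4]); p=w[l==l0]
                                                                       ~~~~~~~~~^^^^^^^^^
    return _wrapfunc(a, 'argmax', axis=axis, out=out, **kwds)
    return bound(*args, **kwds)
ValueError: attempt to get argmax of an empty sequence
```

move_arm --commands '[[[0.0147,0,0.03,0],[0,0,0.036,0],[0,0,0,0],[0,0,0,0]]]'

```text
clock: 27.53
tool_pos: [0.4995, -0.2749, 0.0353]
ee_rot: [-179.8, -0.1, 89.9]
force: [0.1, 0.6, 1.1]
grip_width: 0.0675
grip_force: 0.0
```

move_arm --commands '[[[0,0,0,0],[0,0,0,0],[0,0,0,0],[0,0,0,0],[0,0,0,0],[0,0,0,0]]]' --jaw 0 --grip_force 5

```text
clock: 28.03
tool_pos: [0.5009, -0.2757, 0.038]
ee_rot: [179.9, 0.1, 90.0]
force: [-1.7, -1.3, 7.9]
grip_width: 0.0558
grip_force: 5.0
```

move_arm --commands '[[[0,0,-0.008,0],[0,0,-0.01,0],[0,0,-0.01,0],[0,0,-0.01,0],[0,0,-0.01,0],[0,0,-0.01,0],[0,0,0,0],[0,0,0,0],[0,0,0,0]]]'

```text
clock: 28.78
tool_pos: [0.4999, -0.2746, 0.0936]
ee_rot: [-180.0, -0.0, 90.0]
force: [0.1, -0.3, -3.0]
grip_width: 0.0557
grip_force: 5.0
```

```bash
python3 -c "
from sd import *
im=sideheights()
plan((500,-290,76,90))
cv2.imwrite('pics/s6.png',cv2.resize(im[130:205,250:360],None,fx=7,fy=7,interpolation=2)[:,:,::-1])"
```

```text
n 302 x [0.472 0.5   0.528] y [-0.279 -0.263 -0.252] z [0.011 0.042 0.075]
turn 1 x -0.04; shift 1 x [-0.0154, 0.0001, 0.0174]
[ 499.9 -274.6   93.4] [-1.7995e+02 -3.0000e-02  8.9960e+01] 55.6 [-0.1  0.5 -3. ] 28.83 [-32. -32.]
```

View pics/s6.png

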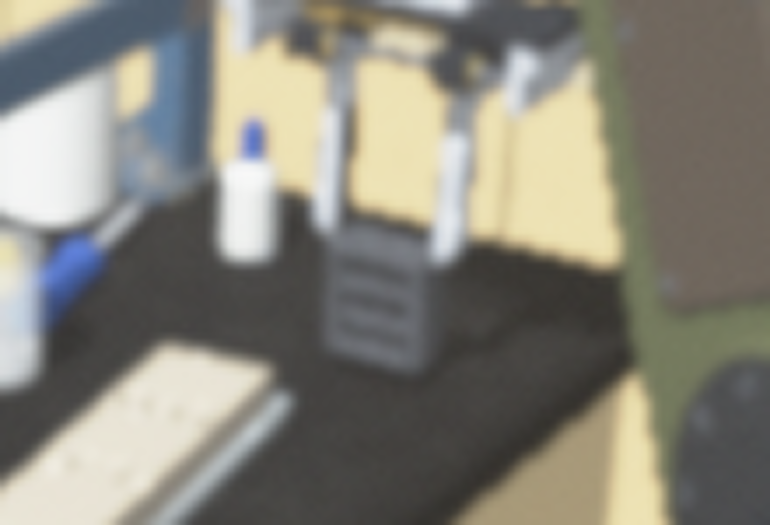

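The view shows the mould hanging plumb at (380,300) with its three cavities facing the camera (+y). I'll lower it until it stands.

move_arm --commands '[[[0,0,0.004,0],[0,0,0.002,0],[0,0,0.002,0],[0,0,0,0],[0,0,0,0]]]'

```text
clock: 29.25
tool_pos: [0.5001, -0.2747, 0.0857]
ee_rot: [-180.0, -0.0, 90.0]
force: [-0.9, -0.3, -2.3]
grip_width: 0.0557
grip_force: 5.0
```

```bash
python3 sd.py
```

```text
n 288 x [0.472 0.5   0.529] y [-0.279 -0.262 -0.252] z [0.008 0.042 0.068]
```

move_arm --commands '[[[0,0,0.0015,0],[0,0,0.0015,0],[0,0,0.0015,0],[0,0,0,0],[0,0,0,0]]]'

```text
clock: 29.72
tool_pos: [0.5005, -0.2752, 0.0822]
ee_rot: [179.9, 0.1, 90.0]
force: [-1.5, -1.7, 5.3]
grip_width: 0.0556
grip_force: 5.0
```

move_arm --commands '[[[0,0,0.0015,0],[0,0,0.001,0],[0,0,0,0],[0,0,0,0]]]'

```text
clock: 30.05
tool_pos: [0.5004, -0.2752, 0.0797]
ee_rot: [179.9, 0.1, 90.0]
force: [-1.6, -2.3, 4.5]
grip_width: 0.0557
grip_force: 5.0
```

move_arm --commands '[[[0,0,0,0],[0,0,0,0],[0,0,0,0],[0,0,0,0],[0,0,-0.01,0],[0,0,-0.015,0],[0.018,0,0,0],[0.019,0,0,0],[0,0,0,0],[0,0,0,0]]]' --jaw 72

```text
clock: 30.88
tool_pos: [0.5004, -0.2375, 0.1048]
ee_rot: [180.0, 0.0, 90.0]
force: [0.3, -0.5, 0.6]
grip_width: 0.0677
grip_force: 0.0
```

```bash
python3 sd.py; python3 -c "
from h import *
plan((500,-238,76,90))"
```

```text
n 273 x [0.473 0.502 0.535] y [-0.282 -0.265 -0.24 ] z [0.008 0.04  0.092]
turn 1 x -0.01; shift 1 x [0.0001, -0.0004, 0.0286]
[ 500.4 -238.1  104.6] [1.7997e+02 2.0000e-02 8.9990e+01] 67.3 [ 0.  -0.8  0. ] 30.93 [-29. -29.]
```

move_arm --commands '[[[0,0,0.014,0],[0,0,0.014,0],[0,0,0,0],[0,0,0,0],[-0.005,0,0,0],[-0.005,0,0,0],[-0.005,0,0,0],[-0.005,0,0,0],[-0.005,0,0,0],[0,0,0,0]]]' --jaw 30

```text
clock: 31.77
tool_pos: [0.5001, -0.2639, 0.0762]
ee_rot: [180.0, 0.0, 89.9]
force: [0.1, -0.0, 0.8]
grip_width: 0.0279
grip_force: 0.0
```

```bash
python3 sd.py
```

```text
n 254 x [0.472 0.503 0.526] y [-0.292 -0.272 -0.258] z [0.008 0.031 0.073]
```

move_arm --commands '[[[-0.005,0,0,0],[-0.005,0,0,0],[-0.005,0,0,0],[-0.005,0,0,0],[-0.004,0,0,0],[-0.003,0,0,0],[0,0,0,0],[0,0,0,0],[0,0,0,0]]]'

```text
clock: 32.57
tool_pos: [0.5001, -0.2896, 0.076]
ee_rot: [-180.0, -0.0, 90.0]
force: [0.8, 0.4, 0.5]
grip_width: 0.0282
grip_force: 0.0
```

```bash
python3 sd.py;  python3 -c "
from sd import *
mouldbox(.02,.036)"
```

```text
n 195 x [0.473 0.499 0.526] y [-0.351 -0.305 -0.284] z [0.008 0.022 0.069]
side 117 z 0.0242 rect (array([ 500.3, -318.2]), 72.8, 58.6, 89.26) mean [ 0.4995 -0.3173]
```

move_arm --commands '[[[0.01,0,-0.03,0],[0.038,0,-0.01,0],[0.038,0,0,0],[0.038,0,0,0],[0.038,0,0,0],[0.038,0,0,0],[0,0,0,0]]]' --jaw 100

```text
clock: 33.25
tool_pos: [0.5, -0.0847, 0.1162]
ee_rot: [-180.0, -0.0, 90.2]
force: [-0.3, -0.2, -0.5]
grip_width: 0.0714
grip_force: 0.0
```

```bash
python3 -c "
from sd import *
mouldbox(.02,.036);mouldbox(.016,.04,cam='top')
im,d,K,T=snap('top'); a=cv2.resize(im[150:240,290:390],(400,360),interpolation=2)
im,d,K,T=snap('side'); b=cv2.resize(im[130:220,250:350],(400,360),interpolation=2)
cv2.imwrite('pics/m7.png',np.hstack([a,b])[:,:,::-1])
plan((None,None,None,90))"
```

```text
side 113 z 0.0246 rect (array([ 501.2, -319.8]), 72.2, 61.0, 90.52) mean [ 0.4998 -0.3188]
top 345 z 0.0267 rect (array([ 500.8, -323.9]), 64.5, 55.2, 90.79) mean [ 0.501  -0.3244]
turn 1 x -0.05; shift 0 x [0.0, 0.0, -0.0]
[500.4 -90.4 116.1] [1.7999e+02 1.0000e-02 8.9950e+01] 87.8 [-0.5 -0.2 -0.3] 33.45 [-14. -14.]
```

View pics/m7.png

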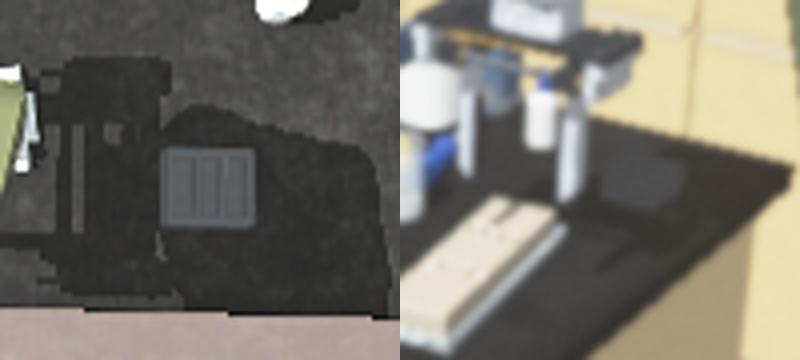

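The top view shows the mould at (208,188) with three cavities up, measuring 64.5 x 55 mm. Now I'll pick it up.

```bash
python3 -c "
from h import *
plan((500.8,-323.3,80,90.5),(None,None,30,None))"
```

```text
turn 1 x -0.55; shift 6 x [-0.0388, -0.0003, 0.006]
turn 0 x -0.0; shift 2 x [0.0, 0.0, 0.025]
[500.4 -90.4 116.1] [1.7999e+02 1.0000e-02 8.9950e+01] 87.8 [-0.5 -0.2 -0.3] 33.45 [-14. -14.]
```

move_arm --commands '[[[-0.0388,0,0.006,-0.5],[-0.0388,0,0.006,0],[-0.0388,0,0.006,0],[-0.0388,0,0.006,0],[-0.0388,0,0.006,0],[-0.0388,0,0.006,0],[0,0,0,0],[0,0,0,0]]]'

```text
clock: 34.12
tool_pos: [0.5005, -0.3252, 0.0791]
ee_rot: [-179.9, -0.0, 90.2]
force: [-0.3, 0.1, -0.3]
grip_width: 0.0942
grip_force: 0.0
```

```bash
python3 -c "
from h import *
plan((500.8,-323.3,30,90.5))"
```

```text
turn 1 x -0.29; shift 2 x [0.001, 0.0002, 0.0245]
[ 500.5 -325.2   79.1] [-1.7994e+02 -4.0000e-02  9.0210e+01] 94.2 [-0.3  0.1 -0.3] 34.12 [-37. -37.]
```

move_arm --commands '[[[0.001,0,0.0245,0],[0,0,0.0245,0],[0,0,0,0],[0,0,0,0]]]'

```text
clock: 34.45
tool_pos: [0.5014, -0.321, 0.0308]
ee_rot: [-179.9, -0.1, 90.5]
force: [0.1, 0.1, 1.2]
grip_width: 0.0938
grip_force: 0.0
```

move_arm --commands '[[[0,0,0,0],[0,0,0,0],[0,0,0,0],[0,0,0,0],[0,0,0,0],[0,0,0,0],[0,0,0,0]]]' --jaw 0 --grip_force 35

```text
clock: 35.03
tool_pos: [0.5017, -0.3217, 0.0313]
ee_rot: [-180.0, 0.0, 90.5]
force: [-1.3, 0.9, 4.1]
grip_width: 0.0557
grip_force: 35.0
```

```bash
python3 -c "
from h import *
plan((None,None,110,None),(534.7,-73.8,110,96.95))
im,d,K,T=snap('top'); w=cloud(d,K,T); ex=np.array([.9927,.121]);ey=np.array([-.121,.9927]);c=np.array([.5345,-.0738])
q=w[...,:2]-c; a=q@ex; b=q@ey
for y in(75,0,-75):
    m=(abs(a)<.022)&(abs(b-y/1000)<.02); print(y,m.sum(),np.nanpercentile(w[m][:,2],[10,50,90]).round(4))
m=(w[...,2]>.019)&(w[...,2]<.036)&(abs(a)<.05)&(abs(b)<.15); p=np.stack([a[m],b[m]],-1).astype(np.float32);print(rect(p))"
```

```text
turn 0 x -0.0; shift 2 x [0.0, 0.0, -0.0393]
turn 1 x -6.49; shift 7 x [0.0346, 0.009, -0.0]
[ 501.7 -321.7   31.3] [-179.99    0.     90.46] 55.7 [-1.3  0.9  4.1] 35.03 [-36. -37.]
75 212 [0.0254 0.029  0.0331]
0 216 [0.0262 0.0293 0.0331]
-75 212 [0.0258 0.0295 0.0328]
(array([-0.4, -1.3]), 222.1, 73.4, 89.8)
```

Tiles still in place. I'll carry the mould to the middle tile.

move_arm --commands '[[[0,0,-0.039,0],[0,0,-0.04,0],[0,0,0,-6.5],[0.0349,0.009,0,0],[0.0349,0.009,0,0],[0.0349,0.009,0,0],[0.0349,0.009,0,0],[0.0349,0.009,0,0],[0.0349,0.009,0,0],[0.0349,0.009,0,0]]]'

```text
clock: 35.92
tool_pos: [0.5344, -0.0696, 0.1097]
ee_rot: [-180.0, -0.0, 97.0]
force: [-0.0, -0.4, -3.0]
grip_width: 0.0557
grip_force: 35.0
```

move_arm --commands '[[[0,0,0.02,0],[0,0,0.015,0],[0,0,0,0],[0,0,0,0]]]'

```text
clock: 36.25
tool_pos: [0.5343, -0.0714, 0.0745]
ee_rot: [-179.9, -0.0, 97.0]
force: [0.0, 0.3, -4.0]
grip_width: 0.0559
grip_force: 35.0
```

```bash
python3 -c "
from h import *
plan((534.5,-72,60.5,96.95))"
```

```text
turn 1 x 0.01; shift 1 x [-0.0006, 0.0001, 0.014]
[534.3 -71.4  74.5] [-1.799e+02 -4.000e-02  9.696e+01] 55.9 [ 0.   0.3 -4. ] 36.25 [-12. -18.]
```

move_arm --commands '[[[-0.0005,0,0.007,0],[0,0,0.004,0],[0,0,0.002,0],[0,0,0.0012,0],[0,0,0,0],[0,0,0,0]]]'

```text
clock: 36.75
tool_pos: [0.5349, -0.0721, 0.061]
ee_rot: [180.0, 0.0, 97.0]
force: [-0.3, 0.2, -2.2]
grip_width: 0.056
grip_force: 35.0
```

move_arm --commands '[[[0,0,0.0008,0],[0,0,0,0]]]'

```text
clock: 36.92
tool_pos: [0.535, -0.072, 0.0604]
ee_rot: [180.0, 0.0, 97.0]
force: [0.9, -0.1, -0.6]
grip_width: 0.0556
grip_force: 35.0
```

move_arm --commands '[[[0,0,0,0],[0,0,0,0],[0,0,0,0],[0,0,0,0],[0,0,-0.02,0],[0,0,-0.03,0],[0,0,0,0],[0,0,0,0]]]' --jaw 100

```text
clock: 37.58
tool_pos: [0.5355, -0.0721, 0.1114]
ee_rot: [179.8, 0.1, 97.0]
force: [-0.1, 0.1, 0.2]
grip_width: 0.0939
grip_force: 0.0
```

```bash
python3 -c "
from h import *
plan((472.2,179.6,110,97),(None,None,32,97))"
```

```text
turn 1 x -0.03; shift 7 x [0.0368, -0.0046, 0.0002]
turn 0 x -0.0; shift 2 x [0.0, 0.0, 0.039]
[535.5 -72.1 111.4] [1.7984e+02 5.0000e-02 9.6970e+01] 93.9 [-0.1  0.1  0.2] 37.58 [-12. -19.]
```

move_arm --commands '[[[0.0368,-0.0046,0,0],[0.0368,-0.0046,0,0],[0.0368,-0.0046,0,0],[0.0368,-0.0046,0,0],[0.0368,-0.0046,0,0],[0.0368,-0.0046,0,0],[0.0368,-0.0046,0,0],[0,0,0.03,0],[0,0,0,0],[0,0,0,0]]]'

```text
clock: 38.42
tool_pos: [0.4706, 0.1794, 0.0787]
ee_rot: [-179.8, 0.0, 97.0]
force: [0.3, -1.2, 0.6]
grip_width: 0.0939
grip_force: 0.0
```

```bash
python3 -c "
from h import *
plan((472.2,179.7,32,97))
im,d,K,T=snap('top'); w=cloud(d,K,T); ex=np.array([.9927,.121]);ey=np.array([-.121,.9927]);c=np.array([.5345,-.0738])
q=w[...,:2]-c; a=q@ex; b=q@ey
for y in(75,-75):
    m=(abs(a)<.022)&(abs(b-y/1000)<.02); print(y,m.sum(),np.nanpercentile(w[m][:,2],[10,50,90]).round(4))
m=(w[...,2]>.043)&(w[...,2]<.07)&(abs(a)<.05)&(abs(b)<.1); p=np.stack([a[m],b[m]],-1).astype(np.float32);print(rect(p),np.median(w[m][:,2]))"
```

```text
turn 1 x -0.01; shift 2 x [0.0, 0.0008, 0.0234]
[470.6 179.4  78.7] [-1.7978e+02  5.0000e-02  9.6990e+01] 93.9 [ 0.3 -1.2  0.6] 38.42 [17. 10.]
75 214 [0.0253 0.0291 0.0329]
-75 210 [0.0257 0.0289 0.0328]
(array([ 1.5, -0.6]), 64.0, 55.8, 90.69) 0.05518353880221483
```

Mould reads 1.5 mm and -0.6 mm off centre and well aligned. Now the dish.

move_arm --commands '[[[0,0.0016,0.024,0],[0,0,0.023,0],[0,0,0,0],[0,0,0,0]]]'

```text
clock: 38.8
tool_pos: [0.4734, 0.1791, 0.0335]
ee_rot: [-179.9, 0.0, 96.9]
force: [0.3, 0.7, 0.7]
grip_width: 0.0941
grip_force: 0.0
```

move_arm --commands '[[[0,0,0,0],[0,0,0,0],[0,0,0,0],[0,0,0,0],[0,0,0,0],[0,0,0,0],[0,0,0,0]]]' --jaw 0 --grip_force 15

```text
clock: 39.38
tool_pos: [0.4733, 0.1801, 0.0334]
ee_rot: [180.0, -0.0, 97.0]
force: [-3.0, -1.0, 5.5]
grip_width: 0.0602
grip_force: 15.0
```

```bash
python3 -c "
from h import *
plan((None,None,140,None),(544,-151,140,97),(None,None,75,97))"
```

```text
turn 0 x -0.0; shift 3 x [0.0, 0.0, -0.0355]
turn 1 x -0.03; shift 9 x [-0.0375, 0.0033, -0.0]
turn 0 x -0.0; shift 2 x [0.0, 0.0, 0.0325]
[473.3 180.1  33.4] [179.98  -0.    96.97] 60.2 [-3.  -1.   5.5] 39.38 [17. 10.]
```

move_arm --commands '[[[0,0,-0.035,0],[0,0,-0.035,0],[-0.0375,0.0033,-0.015,0],[-0.0375,0.0033,-0.015,0],[-0.0375,0.0033,0,0],[-0.0375,0.0033,0,0],[-0.0375,0.0033,0,0],[-0.0375,0.0033,0,0],[-0.0375,0.0033,0,0],[-0.0375,0.0033,0,0]]]'

```text
clock: 40.22
tool_pos: [0.5357, -0.1164, 0.1329]
ee_rot: [-180.0, -0.0, 97.0]
force: [0.4, 0.5, -0.9]
grip_width: 0.0601
grip_force: 15.0
```

move_arm --commands '[[[-0.0375,0.0033,0,0],[0,0,0.025,0],[0,0,0.025,0],[0,0,0,0],[0,0,0,0]]]'

```text
clock: 40.63
tool_pos: [0.543, -0.1511, 0.0824]
ee_rot: [-179.9, -0.1, 97.0]
force: [0.9, 1.2, -0.4]
grip_width: 0.0603
grip_force: 15.0
```

```bash
python3 -c "
from h import *
plan((543.9,-151.2,63,97))"
```

```text
turn 1 x -0.03; shift 1 x [-0.0002, 0.0009, 0.0194]
[ 543.  -151.1   82.4] [-1.7986e+02 -7.0000e-02  9.6970e+01] 60.3 [ 0.9  1.2 -0.4] 40.63 [-19. -26.]
```

move_arm --commands '[[[0,0,0.01,0],[0,0,0.006,0],[0,0,0.002,0],[0,0,0.0012,0],[0,0,0,0],[0,0,0,0]]]'

```text
clock: 41.13
tool_pos: [0.5438, -0.1513, 0.0642]
ee_rot: [180.0, 0.0, 97.0]
force: [0.1, 0.4, -0.7]
grip_width: 0.0601
grip_force: 15.0
```

move_arm --commands '[[[0,0,0.0005,0],[0,0,0,0]]]'

```text
clock: 41.3
tool_pos: [0.5437, -0.1514, 0.0636]
ee_rot: [180.0, 0.0, 97.0]
force: [0.4, 0.4, -0.6]
grip_width: 0.0602
grip_force: 15.0
```

move_arm --commands '[[[0,0,0,0],[0,0,0,0],[0,0,0,0],[0,0,0,0],[0,0,-0.02,0],[0,0,-0.04,0],[0,0,-0.03,0],[-0.03,0,0,0],[-0.04,0,0,0],[-0.04,0,0,0]]]' --jaw 100

```text
clock: 42.13
tool_pos: [0.5573, -0.2615, 0.1544]
ee_rot: [179.9, 0.1, 97.1]
force: [1.3, 0.1, -0.1]
grip_width: 0.0939
grip_force: 0.0
```

move_arm --commands '[[[-0.04,0,0,0],[-0.04,0,0,0],[-0.04,0,0,0],[0,0,0,0],[0,0,0,0],[0,0,0,0]]]'

```text
clock: 42.63
tool_pos: [0.5714, -0.3791, 0.153]
ee_rot: [-180.0, -0.0, 97.0]
force: [-0.1, 0.6, 0.2]
grip_width: 0.0943
grip_force: 0.0
```

```bash
python3 -c "
from h import *
plan((None,None,None,97))
im,d,K,T=snap('top'); w=cloud(d,K,T); ex=np.array([.9927,.121]);ey=np.array([-.121,.9927]);c=np.array([.5345,-.0738])
q=w[...,:2]-c; a=q@ex; b=q@ey
def f(m):
    p=np.stack([a[m],b[m]],-1).astype(np.float32);print(m.sum(),rect(p),np.median(w[m][:,2]).round(4))
f((w[...,2]>.043)&(w[...,2]<.08)&(abs(a)<.05)&(abs(b)<.04))
f((w[...,2]>.05)&(w[...,2]<.08)&(abs(a)<.05)&(b<-.04)&(b>-.13))
f((w[...,2]>.021)&(w[...,2]<.036)&(abs(a)<.05)&(abs(b)<.14))
m=(abs(a)<.022)&(abs(b-.075)<.02); print(np.nanpercentile(w[m][:,2],[10,50,90]).round(4))
m=(abs(a)<.025)&(b<-.105)&(b>-.111); print(np.nanpercentile(w[m][:,2],[10,50,90]).round(4))
z=np.load('top0.npz'); print(np.abs(im[120:150,272:300].astype(int)-z['im'][120:150,272:300]).mean())"
```

```text
turn 1 x -0.04; shift 0 x [0.0, 0.0, -0.0]
[ 571.4 -379.1  153. ] [-1.7998e+02 -4.0000e-02  9.6960e+01] 94.3 [-0.1  0.6  0.2] 42.63 [-37. -44.]
389 (array([ 1.9, -0.8]), 63.9, 56.7, 89.89) 0.0549
104 (array([  1.4, -77.6]), 57.4, 56.6, 173.65) 0.0583
938 (array([ 1.2, -1.3]), 222.0, 60.2, 90.11) 0.0297
[0.0254 0.0292 0.0332]
[0.0264 0.0292 0.0565]
0.5345238095238095
```

```bash
python3 -c "
from h import *
print(ctrl.sign_off())"
```

```text
the job is handed in; nothing more can be done
None
```

I handed the job in at about 43 s: the three tiles are locked flush in the pan, the mould is cavities up about 2 mm off the middle, and the dish is about 15 mm clear to its right. The beaker is undisturbed, and I saw no crucible or timer; hand-in gave no verdict.

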